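Book out and pack a small shop sign

ROBOT

A 6-joint arm with a two-finger parallel gripper is mounted at the origin on the work surface. World frame = base frame: x ahead of the robot, y to its left, z up, the work surface at z = 0. Lengths are in m, angles in degrees, forces in N, time in s.
With the tool pointing down it reaches from about 0.275 to 0.825 m from the base axis. Payload 4.9 kg.
Tool frame: the origin (TCP) lies at the very end of the fingers, on their centre line; the grasp point (between the pads) lies 19 mm behind it; z points along the fingers, y is the direction in which the jaws open and shut (so a half turn about z gives the same grasp; the last joint's range is limited). The gripper opens to 85 mm and grips with 20 to 120 N. Pads are 22 mm wide; open, the fingers measure 114 mm over their backs; the gripper's body (76 mm by 85 mm) begins 54 mm behind the grasp point. The pads swing forward as they close: fully open they stand 13 mm farther back than shut.
Start: joints at [68.113, 18.69, -11.035, 60.275, 0, 82.311], TCP at [0.135, 0.533, 0.203] pointing down, gripper open.
Joint ranges: [-152.03, 152.03], [-55.5, 102.48], [-74.3, 77.21], [-110.64, 120.58], [-84.22, 78.4], [-180, 180]. Speed limits (degrees/s): [147.25, 147.25, 180, 180, 180, 180].

INTERFACE

Orientations are given as [roll, pitch, yaw] about the fixed x, y, z axes, in that order (R = Rz(yaw) Ry(pitch) Rx(roll)).
In Python, from cell import manip gives the robot as it stands. The module is installed in compiled form; this text tells all that it offers.
- The arm moves only by the tool carry_out, never from a script. Its argument "targets" is a list of rows, each an object of numbers: "x", "y", "z": the shift along the tool's x, y, z in m; "ax", "ay", "az": the turn, a rotation vector about the tool's x, y, z in degrees. In form: [{"x": .., "y": .., "z": .., "ax": .., "ay": .., "az": ..}, ...]. A call has 1 to 5 rows; each row is the pose to reach, as a shift and turn from the pose commanded when the call began, along the tool's axes at that moment; what a row does not reach only later rows make up. A row lasts 1/10 s, in which the tool goes at most 50 mm and 8.59 degrees, less where a joint would pass 70% of its speed; a pose out of reach is approached as far as the arm can. A call with a gripper value outside its range is refused whole. "hand" is the opening, from 0 (shut) to 1 (fully open), set as the call begins (left out, the last holds). The fingers move at their own pace and stop on an object; "force" is the grip in N (left out, the last holds). Time passes only in rows, so rows that repeat a pose let the fingers close. It gives the time, the measured TCP pose, the force and the opening at its end, in the units of the state.
- manip.observe(): the state, without advancing time (a new reading comes with each control period).
- manip.get_image(name): name is "scene" or "top" or "wrist"; returns the picture (400x640x3 uint8, red, green, blue); there is no depth.
- manip.get_calibration(name): a dict with "fx", "fy", "cx", "cy" (pixels), "R" (3x3) and "t" (3): a world point X has camera coordinates R X + t. Camera axes: x right, y down, z forward; pixel columns grow to the right and rows downward; lengths in m; the calibration is good to about 2 mm. The wrist camera is an equidistant fisheye: a pixel r from the principal point sees the ray r / f radians off the axis. A picture is of the moment at which its call begins: read the wrist's pose just before it. get_calibration takes no time and is no camera call; for the wrist camera it gives the pose at the moment of the call.
- manip.sign_off(): hands the job in, once; it reports no verdict.
The state is a dict: "time_s": time; "q": joint angles; "joint_velocities": joint speeds; "tau": joint torques, N m; "tool_pos": TCP position; "tcp_rot": TCP orientation; "force": force on the tool from outside, world axes, zero at the start; "ft_torque": the same for the moment, N m; "finger_gap": opening from 0.0 (shut) to 1.0 (fully open).
Only numpy, scipy, OpenCV 4.12 (cv2) and the standard library are available. Lean on these libraries where they do the work, as an engineer would, in place of code of your own. Each camera call takes 0.05 s, during which the arm holds its last target. There are 200 camera calls.

TASK

Book out the cross-shaped sign on the easel: take the hand scanner from its stand and, without touching the sign or easel, hold it still for two seconds about 100 mm from the job label, squarely facing it and aimed at its middle. Then lay the scanner back in its stand as it lay before, and only after that pack the sign's round dot and its oblong dash, face up, fully down in their own pockets of the wooden tray. Leave the other things on the bench where they are.

Things in the scene. Friction and masses are not known exactly. Their poses are not given: they have to be found in the camera images.
- scanner: stick-shaped hand scanner, 175 long, lying level in its stand. Origin: on its underside below the balance point, 85 from the nose. x: to the nose, the viewing direction; z: up. Handle (grey) 30 wide, 32 high, x = -90 to 43; head (black) 44 wide, 44 high, x = 43 to 85. Grip the handle across its width at x = 0; 220 g
- window (a point): centre of the scanner's reading window, on the nose face: 86 ahead of the scanner's origin and 20 above its underside
- beam_point (a point): the point 100 straight ahead of the window on the viewing line (186 ahead of the scanner's origin, 20 above its underside); it should be brought to the middle of the label
- stand: fixed steel stand, base 200 x 85 x 8. Origin: centre of its underside; x along it, towards the resting scanner's nose. Two U saddles 14 long, floors 45 above the bench, cheeks to 61: at x = -68, 40 wide inside (handle); at x = 66, 56 wide inside (head). Between them is room for fingers above the base. The resting scanner's origin is 45 above the stand's, axes parallel
- easel: fixed plywood easel, foot 170 x 170, about 160 high, facing its own +x (away from the robot), with a cross-shaped sign (140 x 140, arms 55 wide, 45 thick, gilt metal sides, white face) fixed to it. Board and sign lean back: their face looks 38 degrees above the level. Origin: centre of the foot's underside
- label: brown card job label with black bars in the middle of the cross's face, 40 (its x, down the slope) x 60 (its y, level). Origin: centre of its surface, 117 above the bench and 41 ahead of the easel's origin; z is the outward normal, 38 degrees above the level
- tray: fixed wooden packing tray, 150 (x) x 205 (y) x 35 high, with two open pockets 25 deep (floors 10 above the bench). Origin: centre of its underside
- tray_hole0 (a point): centre of the mouth of the oblong pocket, 120 (tray x) x 55 (tray y), at tray (0, -56), 35 above the bench
- tray_hole1 (a point): centre of the mouth of the round pocket, diameter 70, at tray (0, 48), 35 above the bench
- dot: round sign part, diameter 60, 60 high, gilt metal side and white face on top; origin: centre of its underside, z up; 200 g
- dash: oblong sign part, 110 (x) x 45 (y) x 60 high, gilt metal sides and white face on top; origin: centre of its underside, z up; 250 g
- spray_can: a plain green spray can, radius 27, height 170, standing; origin: centre of its underside; to be left alone
- tape_roll: a roll of clear packing tape lying flat, outer radius 52, height 45; origin: centre of its underside; to be left alone
- square_sign: a square block sign, 80 x 80 x 54, metal sides and white face; origin: centre of its underside; to be left alone
There are look-alikes about, which are no part of the job. Leave any orange or red look-alike of the dot alone.

How it is judged (in metres and radians):
On the way, in this order (a step that is already met when the one before it is completed fails the run):
1. The scanner, in the gripper, is held still for 1.2 s, its viewing line on the label's middle, squarely, about 100 mm away (x of beam_point in the frame of label between -0.02 and 0.02 m and y of beam_point in the frame of label between -0.025 and 0.025 m and z of beam_point in the frame of label between -0.04 and 0.04 m and z of window in the frame of label above 0.05 m and angle between the x axis of scanner and the z axis of label, either way round below 0.26 rad and linear speed of scanner below 0.03 m/s and angular speed of scanner below 0.2 rad/s and contact force between the fingers and scanner above 1 N), for 1.2 s.
2. The scanner lies in its stand again, released (x of scanner in the frame of stand between -0.015 and 0.015 m and y of scanner in the frame of stand between -0.012 and 0.012 m and z of scanner in the frame of stand between 0.04 and 0.05 m and angle between the x axis of scanner and the x axis of stand, either way round below 0.15 rad and angle between scanner's own z axis and vertical below 0.1 rad and x of window in the frame of stand above 0.05 m and contact force between the fingers and scanner below 0.1 N), for 0.2 s.
3. One sign part is down in its pocket (((horizontal distance between dash and tray_hole0 below 0.012 m and z of dash in the frame of tray below 0.015 m and angle between dash's own z axis and vertical below 0.12 rad and linear speed of dash below 0.02 m/s and contact force between the fingers and dash below 0.1 N and angle between the x axis of dash and the x axis of tray, either way round below 0.2 rad) or (horizontal distance between dot and tray_hole1 below 0.012 m and z of dot in the frame of tray below 0.015 m and angle between dot's own z axis and vertical below 0.12 rad and linear speed of dot below 0.02 m/s and contact force between the fingers and dot below 0.1 N))), for 0.2 s.
4. Both sign parts are down in their pockets (horizontal distance between dash and tray_hole0 below 0.012 m and z of each of dash, dot in the frame of tray below 0.015 m and angle between each of dash, dot's own z axis and vertical below 0.12 rad and linear speed of each of dash, dot below 0.02 m/s and contact force between the fingers and dash below 0.1 N and angle between the x axis of dash and the x axis of tray, either way round below 0.2 rad and horizontal distance between dot and tray_hole1 below 0.012 m and contact force between the fingers and dot below 0.1 N), for 0.2 s.
At the end, for the whole second after the job is handed in: Scanner still and level in its stand, nose as before (within 15 mm along, 12 across, 5 high, 0.15 rad). Dash and dot released, still, face up (0.12 rad), each on the floor of its own pocket (12 mm of its centre, 5 mm of the floor; dash within 0.2 rad) (all of step 2 and all of step 4 and linear speed of scanner below 0.02 m/s); the robot touches nothing.
It fails at once if The scanner, fingers or arm touch the sign or easel (contact force between any of scanner, the fingers, the arm and easel above 1.5 N).
It fails at once if The spray can is moved more than 30 mm (distance of spray_can from where it was at the start of the episode above 0.03 m).
It fails at once if The tape roll is moved more than 30 mm (distance of tape_roll from where it was at the start of the episode above 0.03 m).
It fails at once if The square sign is moved more than 30 mm (distance of square_sign from where it was at the start of the episode above 0.03 m).
It also fails if it takes over 72 s, if anything falls off the work surface, if the arm or the gripper's body presses on something with over 40 N, if the wrist force passes 120 N, or if a joint passes its speed limit or range.

## Working session

There is one attempt and no reset: what is moved stays moved. The work goes in short steps, Python scripts to look and compute and a tool call to move; the robot and the scene stay as the last step left them, time stands still between calls to the robot, and variables do not carry over. Pictures are saved under pics/ and viewed, and the job is handed in when it is done.

Besides the shell and the picture viewer there is one more tool, called after "Request:" as name(argument=value, ...) on one line, values as JSON. carry_out: Moves the arm, as the interface text tells. Its arguments: {"type":"object","properties":{"targets":{"type":"array","items":{"type":"object","properties":{"x":{"type":"number"},"y":{"type":"number"},"z":{"type":"number"},"ax":{"type":"number"},"ay":{"type":"number"},"az":{"type":"number"}}}},"hand":{"type":"number"},"force":{"type":"number"}},"required":["targets"]}

```bash
mkdir -p pics
python3 - <<'E'
from cell import manip
import cv2
for n in ("scene","top","wrist"):
    c=manip.get_calibration(n); print(n,c)
    cv2.imwrite(f"pics/{n}0.png",manip.get_image(n)[:,:,::-1])
print(manip.observe())
E
```

```text
scene {'fx': 396.56453117039615, 'fy': 396.56453117039615, 'cx': 321.6332445888464, 'cy': 203.7465457759197, 'R': array([[ 0.15206076,  0.98825323, -0.01526705],
       [ 0.61372098, -0.10651761, -0.78230464],
       [-0.7747413 ,  0.10958813, -0.62270889]]), 't': array([-0.10074711, -0.25600028,  1.44627846])}
top {'fx': 465.3172023659775, 'fy': 465.3172023659775, 'cx': 333.57392534420063, 'cy': 194.1894271890351, 'R': array([[ 0.00792947, -0.99985355,  0.01516596],
       [-0.99901398, -0.00858353, -0.04355894],
       [ 0.04368274, -0.01480561, -0.99893574]]), 't': array([-0.01198243,  0.54481241,  1.14633935])}
wrist {'fx': 309.70691628693146, 'fy': 309.70691628693146, 'cx': 317.58407397257207, 'cy': 193.75744583587345, 'R': array([[ 2.45672802e-01,  9.69352716e-01, -4.32225727e-04],
       [ 9.32481975e-01, -2.36206425e-01,  2.73283535e-01],
       [ 2.64806042e-01, -6.75413745e-02, -9.61933429e-01]]), 't': array([-0.55031174, -0.03621523,  0.37709139])}
{'time_s': 0.15, 'q': array([ 6.81126441e+01,  1.87242764e+01, -1.10779481e+01,  6.02749143e+01,
        5.16108569e-05,  8.23121877e+01]), 'joint_velocities': array([ 0.08642897, -0.12687664,  0.14487999, -0.08064858,  0.01485864,
        0.07066654]), 'tau': array([ 9.28431764e-04, -4.43703353e+01,  2.62664294e+01,  1.04350643e-02,
       -1.51768231e-04,  2.40805392e-06]), 'tool_pos': array([0.1347128 , 0.53275712, 0.20287008]), 'tcp_rot': array([-1.79923561e+02, -1.03704226e-02,  1.65800450e+02]), 'force': array([-0.02309124,  0.15469237,  0.01439608]), 'ft_torque': array([-0.07665757,  0.06152332,  0.01253225]), 'finger_gap': 1.0032643174451708}
```

```bash
ls -la . pics
```

```text
.:
total 12
drwxr-xr-x  3 agent agent 4096 Dec  5 17:43 .
drwxr-xr-x 23 root  root  4096 Dec  5 17:43 ..
drwxr-xr-x  2 agent agent 4096 Dec  5 17:43 pics

pics:
total 1172
drwxr-xr-x 2 agent agent   4096 Dec  5 17:43 .
drwxr-xr-x 3 agent agent   4096 Dec  5 17:43 ..
-rw-r--r-- 1 agent agent 429210 Dec  5 17:43 scene0.png
-rw-r--r-- 1 agent agent 398571 Dec  5 17:43 top0.png
-rw-r--r-- 1 agent agent 358516 Dec  5 17:43 wrist0.png
```

View pics/top0.png

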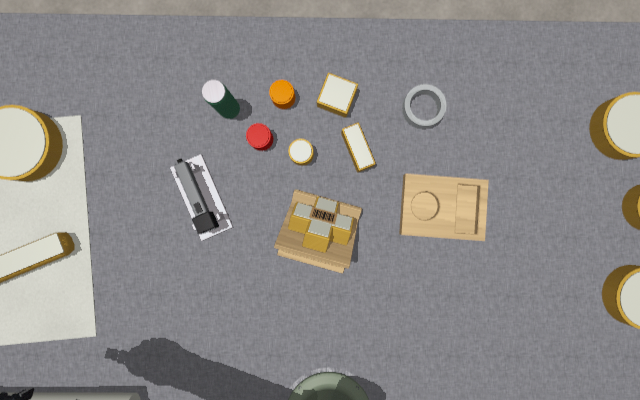

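View pics/scene0.png

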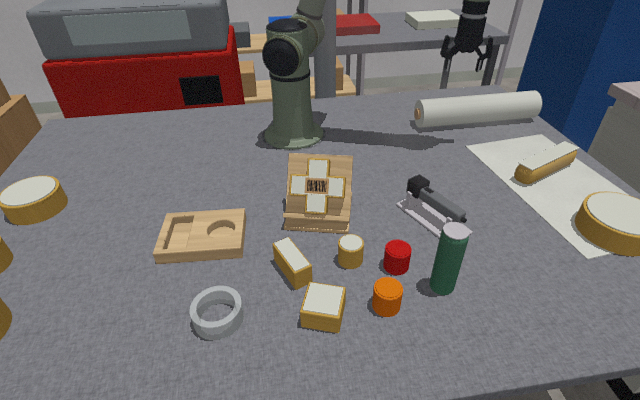

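View pics/wrist0.png

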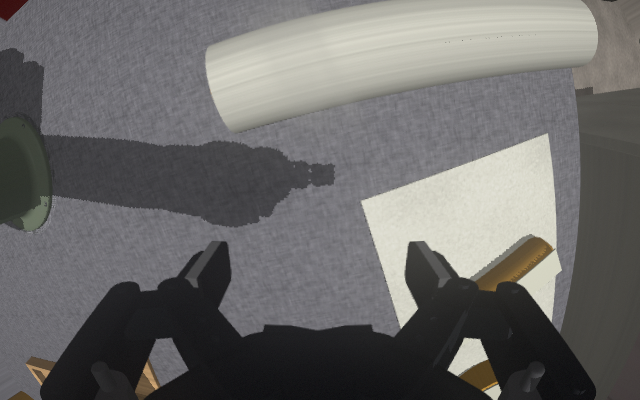

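Top view: candidates for the dot are the gilt/white round (301,152), orange (282,93), red (260,136), and the big rounds at the edges (18,143) and (632,125). I choose (301,152). Candidates for the dash are the gilt/white oblong (358,147), the square (338,93) and the long stick (30,258). I choose (358,147). The scanner lies in its stand with the nose near (205,222), the label is at (323,215), and the tray at (445,207).

```bash
cat > h.py <<'E'
import numpy as np, cv2
from scipy.spatial.transform import Rotation as Ro
try: from cell import manip
except Exception: manip=None
def ray(c,uv,fish=False):
    x=np.array([(uv[0]-c['cx'])/c['fx'],(uv[1]-c['cy'])/c['fy']])
    if fish:
        r=np.linalg.norm(x)+1e-12; d=np.r_[x/r*np.sin(r),np.cos(r)]
    else: d=np.r_[x,1]
    return -c['R'].T@c['t'], c['R'].T@d
def onz(c,uv,z,fish=False):
    o,d=ray(c,uv,fish); return o+d*(z-o[2])/d[2]
def proj(c,X,fish=False):
    p=c['R']@np.asarray(X)+c['t']
    if fish:
        r=np.hypot(p[0],p[1]); a=np.arctan2(r,p[2])/r; return np.array([c['fx']*p[0]*a+c['cx'],c['fy']*p[1]*a+c['cy']])
    return np.array([c['fx']*p[0]/p[2]+c['cx'],c['fy']*p[1]/p[2]+c['cy']])
def tool():
    s=manip.observe(); return np.array(s['tool_pos']),Ro.from_euler('xyz',s['tcp_rot'],degrees=True),s
def rel(p,R,p0,R0):
    "shift (m) and rotvec (deg) in tool frame of p0,R0"
    return np.round(R0.inv().apply(np.asarray(p)-p0),4),np.round((R0.inv()*R).as_rotvec(degrees=True),2)
E
python3 - <<'E'
from h import *
im=cv2.imread('pics/top0.png')
a=cv2.resize(im[70:250,160:300],None,fx=4.2,fy=3.3,interpolation=3) if 0 else cv2.resize(im[140:250,160:240],None,fx=5,fy=5,interpolation=3)
b=cv2.resize(im[70:290,240:500],None,fx=3,fy=2.7,interpolation=3) if 0 else cv2.resize(im[75:275,240:500],None,fx=3,fy=3,interpolation=3)
cv2.imwrite('pics/a.png',a); cv2.imwrite('pics/b.png',b)
c=manip.get_calibration('top')
hsv=cv2.cvtColor(im,cv2.COLOR_BGR2HSV)
w=((hsv[...,2]>185)&(hsv[...,1]<60)).astype(np.uint8)
n,l,s,cc=cv2.connectedComponentsWithStats(w)
for i in range(1,n):
    if 60<s[i,4]<3000 and 150<cc[i][0]<520:
        q=cv2.minAreaRect(np.argwhere(l==i)[:,::-1].astype(np.float32))
        print(s[i,4],cc[i].round(1),np.round(q[0],1),np.round(q[1],1),round(q[2],1), onz(c,cc[i],.06).round(4))
for nm,uv,z in (('label',(323,215),.117),('nose',(205,222),.07),('tail',(182,165),.07),('hole0',(467,209),.035),('hole1',(425,206),.035),('orange',(282,93),.06),('red',(260,136),.06),('can',(228,110),0),('tape',(425,105),.045)): print(nm,onz(c,uv,z).round(3))
E
```

```text
816 [336.9  92.4] [337.   92.3] [28.7 28.6] 21.0 [ 0.7883 -0.0129  0.06  ]
400 [212.8  90.7] [212.9  90.7] [21.9 21.9] 26.6 [0.7888 0.2849 0.06  ]
168 [429.2  91. ] [429.5  93.7] [40.3 16.6] 22.1 [ 0.7943 -0.236   0.06  ]
74 [420.6 119.7] [420.  118.4] [24.7  8.5] 21.4 [ 0.7242 -0.215   0.06  ]
646 [358.4 145.7] [358.4 145.8] [42.3 15.2] 67.4 [ 0.6597 -0.0653  0.06  ]
359 [300.2 150.6] [300.  150.5] [21. 20.] 90.0 [0.6466 0.074  0.06  ]
445 [208.  181.6] [207.2 185.9] [64.4 15.7] 63.4 [0.5703 0.2923 0.06  ]
217 [182.4 192.1] [182.2 191.4] [54.7  4.1] 66.6 [0.5446 0.3523 0.06  ]
116 [213.3 232. ] [214.8 229.6] [ 8.4 33.8] 66.0 [0.4508 0.2775 0.06  ]
label [0.493 0.018 0.117]
nose [0.474 0.295 0.07 ]
tail [0.608 0.352 0.07 ]
hole0 [ 0.51  -0.334  0.035]
hole1 [ 0.517 -0.231  0.035]
orange [0.785 0.119 0.06 ]
red [0.681 0.17  0.06 ]
can [0.756 0.261 0.   ]
tape [ 0.764 -0.229  0.045]
```

View pics/a.png

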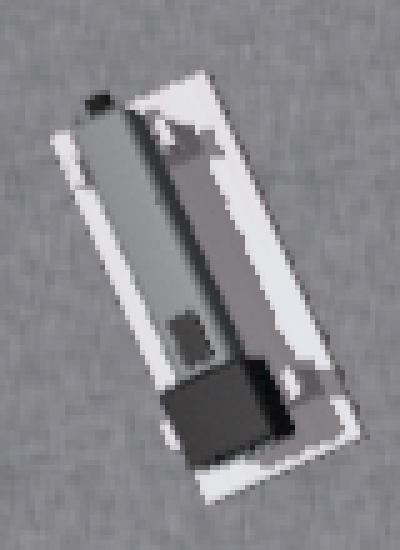

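View pics/b.png

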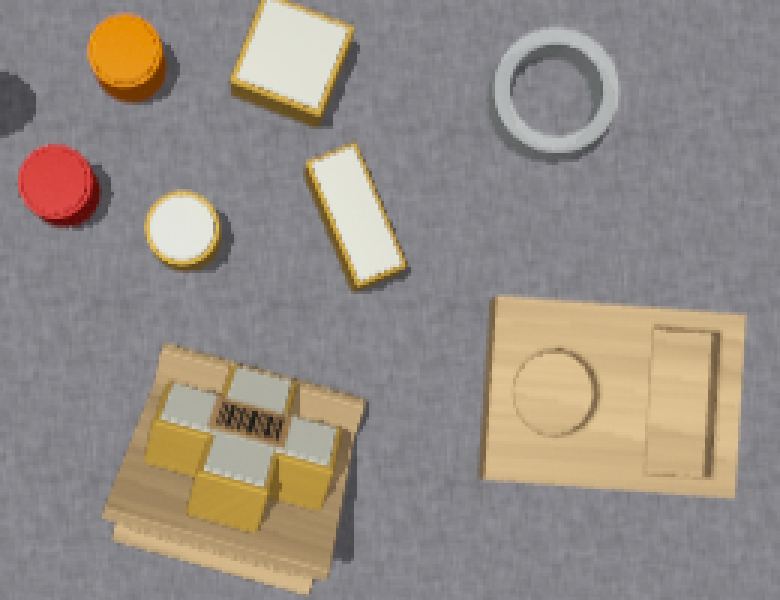

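Run:
```python
from h import *
c=manip.get_calibration('top'); s=manip.get_calibration('scene')
A=lambda x,y:((x+.5)/5-.5+160,(y+.5)/5-.5+140)
B=lambda x,y:((x+.5)/3-.5+240,(y+.5)/3-.5+75)
yaw=lambda d:np.degrees(np.arctan2(d[1],d[0])).round(1)
cs=np.array([onz(c,A(*p),.008) for p in((52,135),(205,72),(362,437),(210,503))])
print('stand',cs.mean(0),yaw(cs[3]-cs[0]),yaw(cs[2]-cs[1]))
h=np.array([onz(c,A(*p),.089) for p in((160,393),(248,360),(190,468))]); print('head',h[0],h[1],yaw(h[2]-h[0]),(h[1]+h[2])/2, np.linalg.norm(h[1]-h[0]))
g=[(onz(c,A(75,125),.077)+onz(c,A(130,105),.077))/2,(onz(c,A(162,388),.077)+onz(c,A(240,357),.077))/2]; print('handle',g,yaw(g[1]-g[0]))
L=onz(c,B(251,420),.117); print('label',L,'scene',onz(s,(316,186),.117), 'proj',proj(s,L))
e=[onz(c,B(367,400),.02)-onz(c,B(165,345),.02),onz(c,B(290,414),.117)-onz(c,B(218,397),.117)]
print('easel yaw',[yaw(v)+90 for v in e])
t=[onz(c,B(*p),.035) for p in((497,297),(745,315),(735,497),(488,480))]
print('tray',np.mean(t,0),[yaw(t[1]-t[0])+90,yaw(t[2]-t[3])+90,yaw(t[0]-t[3]),yaw(t[1]-t[2])])
print('hole1',onz(c,B(554,392),.035),'hole0',[onz(c,B(*p),.035) for p in((654,325),(720,331),(712,479),(645,475))])
im=cv2.imread('pics/top0.png')[:,:,:]
hsv=cv2.cvtColor(im,cv2.COLOR_BGR2HSV); w=((hsv[...,2]>185)&(hsv[...,1]<60)).astype(np.uint8); n,l,st,cc=cv2.connectedComponentsWithStats(w)
k=l[146,358]; P=np.array([onz(c,p[::-1],.06)[:2] for p in np.argwhere(l==k)]); print('dash',P.mean(0),cv2.minAreaRect(P.astype(np.float32)*1000))
ev,V=np.linalg.eigh(np.cov(P.T)); print(yaw(V[:,1]))
p,R,_=tool(); print(p,R.as_matrix().round(3)); print(manip.get_calibration('wrist')['R']@R.as_matrix())
```

```text
stand [0.53564661 0.32201719 0.008     ] -155.7 -155.8
head [0.48324973 0.32087353 0.089     ] [0.49879264 0.2807165  0.089     ] -157.2 [0.47381303 0.29354623 0.089     ] 0.043060056706348826
handle [array([0.61308991, 0.35392231, 0.077     ]), array([0.49283887, 0.30546487, 0.077     ])] -158.1
label [0.49381642 0.0168356  0.117     ] scene [0.49633681 0.01314669 0.117     ] proj [317.31663046 185.26723201]
easel yaw [np.float64(-14.799999999999997), np.float64(-12.799999999999997)]
tray [ 0.51487539 -0.28024604  0.035     ] [np.float64(-3.5999999999999943), np.float64(-3.5), np.float64(-2.7), np.float64(-3.5)]
hole1 [ 0.51852653 -0.22922579  0.035     ] hole0 [array([ 0.57396425, -0.31124787,  0.035     ]), array([ 0.56953255, -0.36543073,  0.035     ]), array([ 0.44877524, -0.35818549,  0.035     ]), array([ 0.45162131, -0.30343934,  0.035     ])]
dash [ 0.65967684 -0.06529027] ((659.58837890625, -65.4016342163086), (101.814453125, 36.66935729980469), 22.853971481323242)
-157.4
[0.1347128  0.53275712 0.20287008] [[-0.969  0.245 -0.001]
 [ 0.245  0.969 -0.001]
 [ 0.    -0.001 -1.   ]]
[[-3.84640253e-04  9.99999292e-01 -1.12649408e-03]
 [-9.61875652e-01 -6.78057302e-04 -2.73486327e-01]
 [-2.73486897e-01  9.78353374e-04  9.61875231e-01]]
```

Request:
carry_out(targets=[{"x":-0.044,"y":-0.011,"z":0,"az":-7.44},{"x":-0.088,"y":-0.022,"z":0,"az":-14.9},{"x":-0.132,"y":-0.032,"z":0,"az":-22.3},{"x":-0.175,"y":-0.043,"z":0,"az":-29.8},{"x":-0.219,"y":-0.054,"z":0,"az":-37.2}], hand=1)

```text
invalid input
```

Request:
carry_out(targets=[{"x":-0.028,"y":-0.035,"z":0},{"x":-0.057,"y":-0.07,"z":0},{"x":-0.085,"y":-0.105,"z":0.01},{"x":-0.114,"y":-0.14,"z":0.02},{"x":-0.142,"y":-0.176,"z":0.03}])

```text
invalid input
```

Run:
```python
from h import *
p,R,s=tool(); c=manip.get_calibration('wrist'); im=manip.get_image('wrist'); p,R,s=tool()
print(s['time_s'],p,s['tcp_rot'],s['q'])
cv2.imwrite('pics/w1.png',im[:,:,::-1])
a=np.radians(-157); X=np.array([np.cos(a),np.sin(a)])
for d in(-.09,0,.043,.085): print(d,proj(c,np.r_[np.array([.5335,.3205])+d*X,.077],True).round(1))
print(c['cx'], (-c['R'].T@c['t']).round(3))
```

```text
0.2 [0.13474545 0.53285134 0.20297554] [-1.79937598e+02 -9.34586499e-03  1.65801755e+02] [ 6.81126288e+01  1.87191559e+01 -1.10693778e+01  6.02745574e+01
  9.12595016e-04  8.23108681e+01]
-0.09 [288.6 447.5]
0 [254.9 428.1]
0.043 [237.2 416.8]
0.085 [218.9 404.3]
317.58407397257207 [0.069 0.55  0.372]
```

View pics/w1.png

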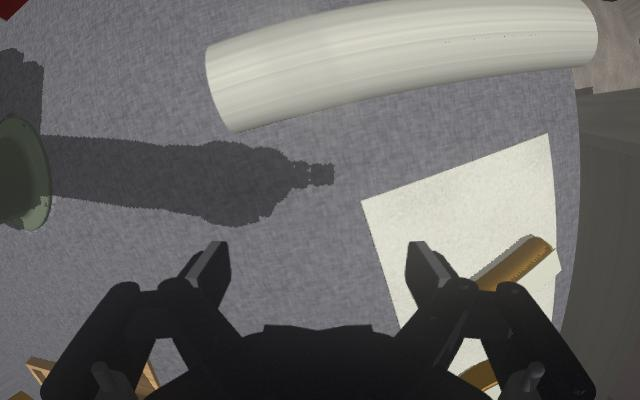

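The picture is unchanged because the call was refused. I'll give all six fields in each row.

Request:
carry_out(targets=[{"x":-0.044,"y":-0.011,"z":0,"ax":0,"ay":0,"az":-7.44},{"x":-0.088,"y":-0.022,"z":0,"ax":0,"ay":0,"az":-14.9},{"x":-0.132,"y":-0.032,"z":0,"ax":0,"ay":0,"az":-22.3},{"x":-0.175,"y":-0.043,"z":0,"ax":0,"ay":0,"az":-29.8},{"x":-0.219,"y":-0.054,"z":0,"ax":0,"ay":0,"az":-37.2}], hand=1)

```text
time_s: 0.7
tool_pos: [0.3351, 0.4261, 0.2034]
tcp_rot: [180.0, -0.0, -156.7]
force: [-0.4, 1.6, 0.8]
finger_gap: 0.998
```

Request:
carry_out(targets=[{"x":-0.028,"y":-0.035,"z":0,"ax":0,"ay":0,"az":0},{"x":-0.057,"y":-0.07,"z":0,"ax":0,"ay":0,"az":0},{"x":-0.085,"y":-0.105,"z":0.01,"ax":0,"ay":0,"az":0},{"x":-0.114,"y":-0.14,"z":0.02,"ax":0,"ay":0,"az":0},{"x":-0.142,"y":-0.176,"z":0.03,"ax":0,"ay":0,"az":0}])

```text
time_s: 1.2
tool_pos: [0.5349, 0.3196, 0.173]
tcp_rot: [180.0, 0.0, -157.0]
force: [0.2, 0.4, 0.8]
finger_gap: 1.002
```

Run:
```python
from h import *
manip.get_image('wrist')
c=manip.get_calibration('wrist'); im=manip.get_image('wrist'); p,R,s=tool()
print(s['time_s'],p,s['tcp_rot'],s['q'])
cv2.imwrite('pics/w1.png',im[:,:,::-1])
a=np.radians(-157); X=np.array([np.cos(a),np.sin(a)])
for d in(-.09,0,.043): print(d,proj(c,np.r_[np.array([.5335,.3205])+d*X,.077],True).round(1))
print('tcp',proj(c,p,True))
```

```text
1.3 [0.53736456 0.31696646 0.17123465] [-1.79900207e+02 -5.34819125e-02 -1.57360488e+02] [23.81214537 27.79496462 -1.93722565 60.32332269 -0.09867742  1.17263486]
-0.09 [326.6 270.8]
0 [326.9 180.6]
0.043 [326.9 131.3]
tcp [322.72779018 221.96911517]
```

View pics/w1.png

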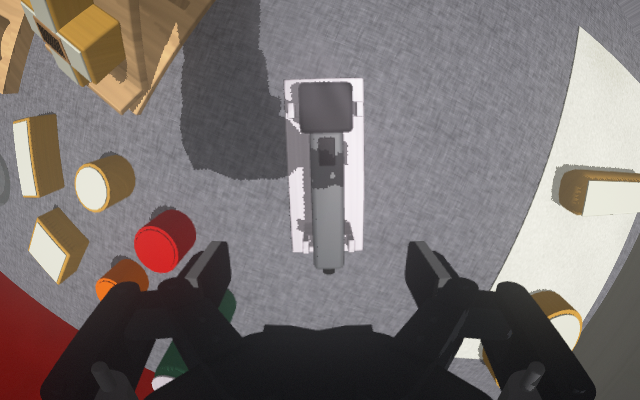

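Wrist view: the handle's centreline is at column about 328, rows 132 to 270, which agrees with my estimate to about 1 mm. The red can (165,245) and the green can (205,320) are well clear. I'm descending now.

Request:
carry_out(targets=[{"x":0,"y":0.001,"z":0.035,"ax":0,"ay":0,"az":0},{"x":0,"y":0.001,"z":0.07,"ax":0,"ay":0,"az":0},{"x":0,"y":0.001,"z":0.105,"ax":0,"ay":0,"az":0},{"x":0,"y":0.001,"z":0.131,"ax":0,"ay":0,"az":0},{"x":0,"y":0.001,"z":0.131,"ax":0,"ay":0,"az":0}])

```text
time_s: 1.8
tool_pos: [0.5292, 0.3203, 0.0384]
tcp_rot: [-180.0, -0.5, -157.0]
force: [-0.8, 0.1, 0.4]
finger_gap: 1.0
```

Request:
carry_out(targets=[{"x":0,"y":0,"z":0,"ax":0,"ay":0,"az":0},{"x":0,"y":0,"z":0,"ax":0,"ay":0,"az":0},{"x":0,"y":0,"z":0,"ax":0,"ay":0,"az":0}])

```text
time_s: 2.1
tool_pos: [0.5344, 0.3223, 0.0445]
tcp_rot: [180.0, 0.2, -157.0]
force: [-0.6, 0.7, 0.3]
finger_gap: 1.001
```

Run:
```python
from h import *
p,R,s=tool()
print(s['time_s'],p,s['tcp_rot'],s['force'])
cv2.imwrite('pics/w2.png',manip.get_image('wrist')[:,:,::-1])
cv2.imwrite('pics/s2.png',manip.get_image('scene')[100:300,300:520,::-1])
```

```text
2.1 [0.53436407 0.32232435 0.04450617] [ 179.994378      0.19054141 -156.98811347] [-0.62616759  0.68746115  0.29879887]
```

View pics/w2.png

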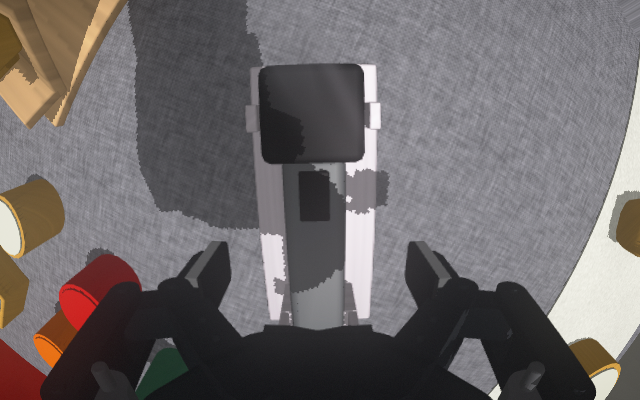

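View pics/s2.png

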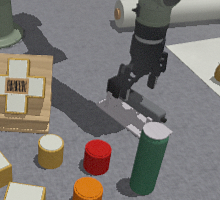

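Wrist view: the handle (columns 285–345) is centred between the pads (228 and 407). The head is at row 115 with the nose up in the image. Closing now.

Request:
carry_out(targets=[{"x":0,"y":0,"z":0,"ax":0,"ay":0,"az":0},{"x":0,"y":0,"z":0,"ax":0,"ay":0,"az":0},{"x":0,"y":0,"z":0,"ax":0,"ay":0,"az":0},{"x":0,"y":0,"z":0,"ax":0,"ay":0,"az":0},{"x":0,"y":0,"z":0,"ax":0,"ay":0,"az":0}], hand=0, force=50)

```text
time_s: 2.7
tool_pos: [0.5333, 0.3215, 0.0428]
tcp_rot: [-180.0, 0.0, -157.0]
force: [-0.2, -0.4, 3.5]
finger_gap: 0.33
```

Request:
carry_out(targets=[{"x":0,"y":0,"z":0,"ax":0,"ay":0,"az":0},{"x":0,"y":0,"z":0,"ax":0,"ay":0,"az":0},{"x":0,"y":0,"z":0,"ax":0,"ay":0,"az":0},{"x":0,"y":0,"z":0,"ax":0,"ay":0,"az":0},{"x":0,"y":0,"z":0,"ax":0,"ay":0,"az":0}])

```text
time_s: 3.2
tool_pos: [0.5333, 0.3215, 0.0429]
tcp_rot: [-180.0, 0.0, -157.0]
force: [-0.9, -0.9, 5.2]
finger_gap: 0.329
```

```bash
cat >> h.py <<'E'
def down(yaw):
    a=np.radians(yaw); return Ro.from_matrix(np.array([[np.cos(a),np.sin(a),0],[np.sin(a),-np.cos(a),0],[0,0,-1]]).T.reshape(3,3).T) if 0 else Ro.from_euler('xyz',[180,0,yaw],degrees=True)
def rows(p0,R0,p1,R1,vmax=.045,wmax=8.0,settle=0):
    "interpolated rows, in calls of 5, each in the frame at its start; prints them"
    p0,p1=map(np.asarray,(p0,p1)); w=(R0.inv()*R1).as_rotvec(degrees=True)
    n=int(np.ceil(max(np.linalg.norm(p1-p0)/vmax,np.linalg.norm(w)/wmax))); 
    pose=[(p0+(p1-p0)*k/n,R0*Ro.from_rotvec(w*k/n,degrees=True)) for k in range(1,n+1)]+[(p1,R1)]*settle
    P,Q=p0,R0
    for i in range(0,len(pose),5):
        out=[]
        for p,r in pose[i:i+5]:
            s,t=rel(p,r,P,Q); out.append('{"x":%.3f,"y":%.3f,"z":%.3f,"ax":%.1f,"ay":%.1f,"az":%.1f}'%(*s,*t))
        print('['+', '.join(out)+']'); P,Q=pose[min(i+4,len(pose)-1)]
def readpose(L,psi,back=0):
    e=np.radians(38);y=np.radians(psi)
    n=np.array([np.cos(e)*np.cos(y),np.cos(e)*np.sin(y),np.sin(e)]); d=-n
    ty=np.array([np.sin(y+np.pi)*1,-np.cos(y+np.pi),0]); tz=np.cross(d,ty); zs=-tz
    return np.asarray(L)-(.186+back)*d-.022*zs, Ro.from_matrix(np.c_[d,ty,tz])
E
python3 - <<'E'
from h import *
L=[.4945,.016,.117];psi=-14.5
S=np.array([.5333,.3215,.0429]);R0=down(-157)
p1,R1=readpose(L,psi,.06);p2,R2=readpose(L,psi)
print(p1,R1.as_matrix(),p2, R1.as_euler('xyz',degrees=True))
print('lift');rows(S,R0,S+[0,0,.2],R0)
print('swing');rows(S+[0,0,.2],R0,p1,R1)
print('in');rows(p1,R1,p2,R2,.02,settle=0)
E
```

```text
[ 0.69528917 -0.03592761  0.25111649] [[-7.62910752e-01  2.50380004e-01  5.96051205e-01]
 [ 1.97302136e-01  9.68147640e-01 -1.54149323e-01]
 [-6.15661475e-01 -4.16333634e-17 -7.88010754e-01]] [ 0.64951453 -0.02408948  0.2141768 ] [180.   38.  165.5]
lift
[{"x":0.000,"y":0.000,"z":-0.040,"ax":0.0,"ay":0.0,"az":0.0}, {"x":0.000,"y":0.000,"z":-0.080,"ax":0.0,"ay":0.0,"az":0.0}, {"x":0.000,"y":0.000,"z":-0.120,"ax":0.0,"ay":0.0,"az":0.0}, {"x":0.000,"y":0.000,"z":-0.160,"ax":0.0,"ay":0.0,"az":0.0}, {"x":0.000,"y":0.000,"z":-0.200,"ax":0.0,"ay":0.0,"az":0.0}]
swing
[{"x":-0.001,"y":-0.044,"z":-0.001,"ax":1.4,"ay":-4.1,"az":4.0}, {"x":-0.002,"y":-0.087,"z":-0.002,"ax":2.8,"ay":-8.1,"az":8.0}, {"x":-0.003,"y":-0.131,"z":-0.003,"ax":4.1,"ay":-12.2,"az":12.0}, {"x":-0.004,"y":-0.174,"z":-0.004,"ax":5.5,"ay":-16.3,"az":16.0}, {"x":-0.005,"y":-0.218,"z":-0.005,"ax":6.9,"ay":-20.3,"az":20.1}]
[{"x":-0.015,"y":-0.040,"z":0.007,"ax":1.4,"ay":-4.1,"az":4.0}, {"x":-0.030,"y":-0.081,"z":0.014,"ax":2.8,"ay":-8.1,"az":8.0}, {"x":-0.045,"y":-0.121,"z":0.021,"ax":4.1,"ay":-12.2,"az":12.0}, {"x":-0.060,"y":-0.161,"z":0.029,"ax":5.5,"ay":-16.3,"az":16.0}]
in
[{"x":0.015,"y":0.000,"z":0.000,"ax":0.0,"ay":0.0,"az":0.0}, {"x":0.030,"y":-0.000,"z":-0.000,"ax":0.0,"ay":0.0,"az":0.0}, {"x":0.045,"y":-0.000,"z":-0.000,"ax":0.0,"ay":0.0,"az":0.0}, {"x":0.060,"y":-0.000,"z":0.000,"ax":0.0,"ay":0.0,"az":0.0}]
```

Request:
carry_out(targets=[{"x":0,"y":0,"z":-0.02,"ax":0,"ay":0,"az":0},{"x":0,"y":0,"z":-0.055,"ax":0,"ay":0,"az":0},{"x":0,"y":0,"z":-0.1,"ax":0,"ay":0,"az":0},{"x":0,"y":0,"z":-0.15,"ax":0,"ay":0,"az":0},{"x":0,"y":0,"z":-0.2,"ax":0,"ay":0,"az":0}])

```text
time_s: 3.7
tool_pos: [0.532, 0.3213, 0.2429]
tcp_rot: [180.0, -0.2, -157.0]
force: [0.7, -0.2, -2.5]
finger_gap: 0.331
```

Request:
carry_out(targets=[{"x":-0.001,"y":-0.044,"z":-0.001,"ax":1.4,"ay":-4.1,"az":4.0},{"x":-0.002,"y":-0.087,"z":-0.002,"ax":2.8,"ay":-8.1,"az":8.0},{"x":-0.003,"y":-0.131,"z":-0.003,"ax":4.1,"ay":-12.2,"az":12.0},{"x":-0.004,"y":-0.174,"z":-0.004,"ax":5.5,"ay":-16.3,"az":16.0},{"x":-0.005,"y":-0.218,"z":-0.005,"ax":6.9,"ay":-20.3,"az":20.1}])

```text
time_s: 4.2
tool_pos: [0.6222, 0.1213, 0.2464]
tcp_rot: [-176.7, 21.1, -176.9]
force: [0.6, 0.6, -3.6]
finger_gap: 0.328
```

Request:
carry_out(targets=[{"x":-0.015,"y":-0.04,"z":0.007,"ax":1.4,"ay":-4.1,"az":4.0},{"x":-0.03,"y":-0.081,"z":0.014,"ax":2.8,"ay":-8.1,"az":8.0},{"x":-0.045,"y":-0.121,"z":0.021,"ax":4.1,"ay":-12.2,"az":12.0},{"x":-0.06,"y":-0.161,"z":0.029,"ax":5.5,"ay":-16.3,"az":16.0},{"x":-0.06,"y":-0.161,"z":0.029,"ax":5.5,"ay":-16.3,"az":16.0}])

```text
time_s: 4.7
tool_pos: [0.6933, -0.0393, 0.2474]
tcp_rot: [-179.9, 37.8, 165.2]
force: [-0.2, 0.7, -3.2]
finger_gap: 0.328
```

Run:
```python
from h import *
manip.get_image('scene');im=manip.get_image('scene');c=manip.get_calibration('wrist');w=manip.get_image('wrist');t=manip.get_image('top')
p,R,s=tool(); print(s['time_s'],p,s['tcp_rot'],s['q'])
cv2.imwrite('pics/w3.png',w[:,:,::-1]); cv2.imwrite('pics/s3.png',np.hstack([im[60:300,200:460],t[60:300,200:460]])[:,:,::-1])
print(proj(c,[.4945,.016,.117],True))
```

```text
4.9 [ 0.69443036 -0.03492204  0.24979725] [179.99556352  37.8472103  165.56701213] [ -6.69178756   8.13809184 -32.55819214  11.70988398  -4.73623335
   6.12680637]
[ 316.65337074 -161.23919366]
```

View pics/w3.png

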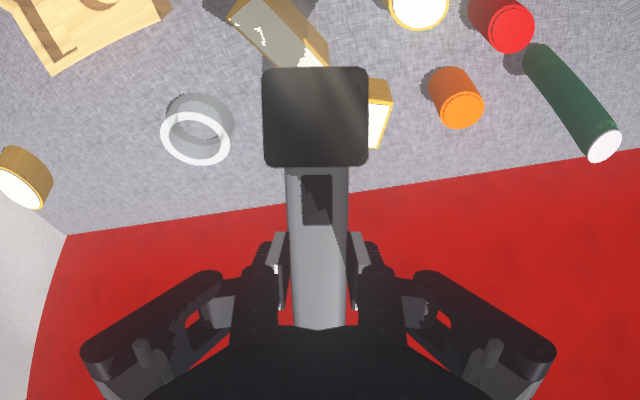

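View pics/s3.png

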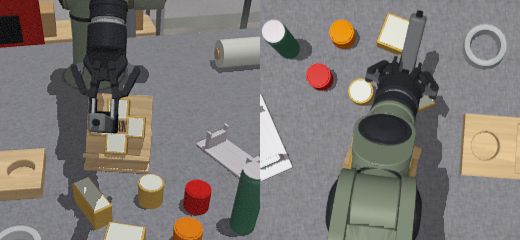

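The scanner is held straight in the jaws. The scene view shows it in front of the cross, and the arm is well above the easel. Moving in the last 60 mm and holding.

Request:
carry_out(targets=[{"x":0.02,"y":0,"z":0,"ax":0,"ay":0,"az":0},{"x":0.038,"y":0,"z":0,"ax":0,"ay":0,"az":0},{"x":0.05,"y":0,"z":0,"ax":0,"ay":0,"az":0},{"x":0.057,"y":0,"z":0,"ax":0,"ay":0,"az":0},{"x":0.06,"y":0,"z":0,"ax":0,"ay":0,"az":0}])

```text
time_s: 5.4
tool_pos: [0.6489, -0.0228, 0.2136]
tcp_rot: [-180.0, 37.9, 165.6]
force: [0.5, 0.3, -1.8]
finger_gap: 0.334
```

Request:
carry_out(targets=[{"x":0,"y":0,"z":0,"ax":0,"ay":0,"az":0},{"x":0,"y":0,"z":0,"ax":0,"ay":0,"az":0},{"x":0,"y":0,"z":0,"ax":0,"ay":0,"az":0},{"x":0,"y":0,"z":0,"ax":0,"ay":0,"az":0},{"x":0,"y":0,"z":0,"ax":0,"ay":0,"az":0}])

```text
time_s: 5.9
tool_pos: [0.6495, -0.024, 0.2141]
tcp_rot: [-180.0, 38.0, 165.5]
force: [0.6, -0.2, -2.3]
finger_gap: 0.329
```

Run:
```python
from h import *
sc=manip.get_calibration('scene'); im=manip.get_image('scene')
p,R,s=tool(); print(s['time_s'],p,s['tcp_rot'],np.abs(s['joint_velocities']).max())
d,y,z=R.as_matrix().T
b=p+.186*d-.022*z; n=p+.086*d-.022*z; print('beam',b); L=np.array([.4945,.016,.117])
P0,RL=readpose(L,-14.5); m=RL.as_matrix(); print('err level',(b-L)@m[:,1],'slope',(b-L)@m[:,2],'normal',-(b-L)@m[:,0])
print('window px',proj(sc,n)-[200,60],'beam px',proj(sc,b)-[200,60],'tail',proj(sc,p-.09*d-.004*z)-[200,60])
cv2.imwrite('pics/s4.png',cv2.resize(im[60:300,200:460,::-1],None,fx=2.4,fy=2.4,interpolation=3))
```

```text
5.95 [ 0.649401   -0.02395229  0.21396355] [-179.99954203   37.98868364  165.4994595 ] 0.1542249173813991
beam [0.49436832 0.01614363 0.11681838]
err level 0.00010608940414957342 slope 4.249216214835812e-05 normal -0.00024061822276097807
window px [112.64113349 123.7897505 ] beam px [117.076287   125.48156678] tail [101.35595851 129.61266174]
```

View pics/s4.png

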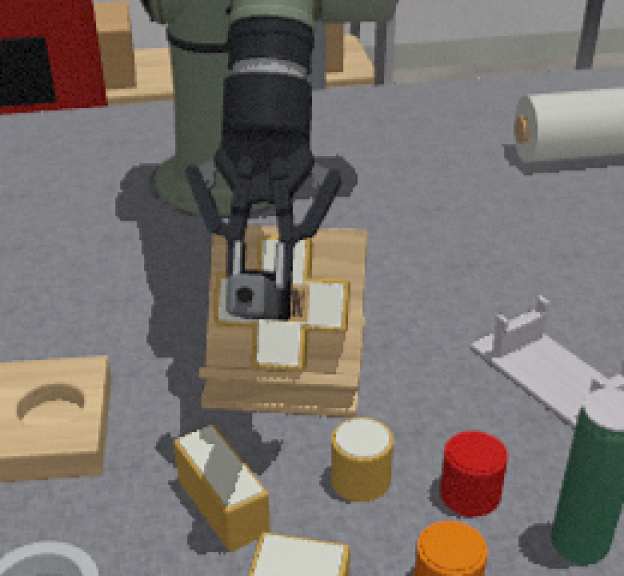

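The scene view shows the scanner's tail end over the cross, and the predicted beam pixel (117,125) matches the label centre (116,126). Holding for the full two seconds.

Request:
carry_out(targets=[{"x":0,"y":0,"z":0,"ax":0,"ay":0,"az":0},{"x":0,"y":0,"z":0,"ax":0,"ay":0,"az":0},{"x":0,"y":0,"z":0,"ax":0,"ay":0,"az":0},{"x":0,"y":0,"z":0,"ax":0,"ay":0,"az":0},{"x":0,"y":0,"z":0,"ax":0,"ay":0,"az":0}])

```text
time_s: 6.45
tool_pos: [0.6493, -0.0239, 0.2139]
tcp_rot: [-180.0, 38.0, 165.5]
force: [0.0, 0.0, -2.4]
finger_gap: 0.331
```

Request:
carry_out(targets=[{"x":0,"y":0,"z":0,"ax":0,"ay":0,"az":0},{"x":0,"y":0,"z":0,"ax":0,"ay":0,"az":0},{"x":0,"y":0,"z":0,"ax":0,"ay":0,"az":0},{"x":0,"y":0,"z":0,"ax":0,"ay":0,"az":0},{"x":0,"y":0,"z":0,"ax":0,"ay":0,"az":0}])

```text
time_s: 6.95
tool_pos: [0.6493, -0.0239, 0.2139]
tcp_rot: [-180.0, 38.0, 165.5]
force: [0.1, -0.8, -2.2]
finger_gap: 0.33
```

Request:
carry_out(targets=[{"x":0,"y":0,"z":0,"ax":0,"ay":0,"az":0},{"x":0,"y":0,"z":0,"ax":0,"ay":0,"az":0},{"x":0,"y":0,"z":0,"ax":0,"ay":0,"az":0},{"x":0,"y":0,"z":0,"ax":0,"ay":0,"az":0},{"x":0,"y":0,"z":0,"ax":0,"ay":0,"az":0}])

```text
time_s: 7.45
tool_pos: [0.6493, -0.0238, 0.2139]
tcp_rot: [-180.0, 38.0, 165.5]
force: [-0.7, -1.2, -2.9]
finger_gap: 0.329
```

Request:
carry_out(targets=[{"x":0,"y":0,"z":0,"ax":0,"ay":0,"az":0},{"x":0,"y":0,"z":0,"ax":0,"ay":0,"az":0},{"x":0,"y":0,"z":0,"ax":0,"ay":0,"az":0},{"x":0,"y":0,"z":0,"ax":0,"ay":0,"az":0},{"x":0,"y":0,"z":0,"ax":0,"ay":0,"az":0}])

```text
time_s: 7.95
tool_pos: [0.6493, -0.0239, 0.2139]
tcp_rot: [-180.0, 38.0, 165.5]
force: [-0.1, 0.2, -2.7]
finger_gap: 0.328
```

Run:
```python
from h import *
p0,R0,s=tool(); print(s['time_s'],p0)
S=np.array([.5333,.3215,.0429]);Rs=down(-157)
L=[.4945,.016,.117]; p1,R1=readpose(L,-14.5,.06); 
rows(p0,R0,p1,R1,.03)
print('swing');rows(p1,R1,S+[0,0,.14],Rs,settle=1)
```

```text
7.95 [ 0.64925414 -0.02385311  0.21385782]
[{"x":-0.020,"y":-0.000,"z":-0.000,"ax":-0.0,"ay":-0.0,"az":0.0}, {"x":-0.040,"y":-0.000,"z":-0.000,"ax":-0.0,"ay":-0.0,"az":0.0}, {"x":-0.060,"y":-0.000,"z":-0.000,"ax":-0.0,"ay":-0.0,"az":0.0}]
swing
[{"x":0.026,"y":0.034,"z":-0.011,"ax":-1.4,"ay":4.1,"az":-4.0}, {"x":0.052,"y":0.068,"z":-0.022,"ax":-2.8,"ay":8.1,"az":-8.0}, {"x":0.079,"y":0.102,"z":-0.033,"ax":-4.1,"ay":12.2,"az":-12.0}, {"x":0.105,"y":0.136,"z":-0.043,"ax":-5.5,"ay":16.3,"az":-16.0}, {"x":0.131,"y":0.170,"z":-0.054,"ax":-6.9,"ay":20.3,"az":-20.1}]
[{"x":0.014,"y":0.042,"z":0.001,"ax":-1.4,"ay":4.1,"az":-4.0}, {"x":0.029,"y":0.084,"z":0.002,"ax":-2.8,"ay":8.1,"az":-8.0}, {"x":0.043,"y":0.126,"z":0.004,"ax":-4.1,"ay":12.2,"az":-12.0}, {"x":0.058,"y":0.167,"z":0.005,"ax":-5.5,"ay":16.3,"az":-16.0}, {"x":0.058,"y":0.167,"z":0.005,"ax":-5.5,"ay":16.3,"az":-16.0}]
```

Request:
carry_out(targets=[{"x":-0.01,"y":0,"z":0,"ax":0,"ay":0,"az":0},{"x":-0.03,"y":0,"z":0,"ax":0,"ay":0,"az":0},{"x":-0.06,"y":0,"z":0,"ax":0,"ay":0,"az":0}])

```text
time_s: 8.25
tool_pos: [0.6944, -0.0355, 0.25]
tcp_rot: [-180.0, 37.8, 165.5]
force: [1.1, -0.0, -2.3]
finger_gap: 0.33
```

Request:
carry_out(targets=[{"x":0.026,"y":0.034,"z":-0.011,"ax":-1.4,"ay":4.1,"az":-4.0},{"x":0.052,"y":0.068,"z":-0.022,"ax":-2.8,"ay":8.1,"az":-8.0},{"x":0.079,"y":0.102,"z":-0.033,"ax":-4.1,"ay":12.2,"az":-12.0},{"x":0.105,"y":0.136,"z":-0.043,"ax":-5.5,"ay":16.3,"az":-16.0},{"x":0.131,"y":0.17,"z":-0.054,"ax":-6.9,"ay":20.3,"az":-20.1}])

```text
time_s: 8.75
tool_pos: [0.606, 0.1644, 0.2138]
tcp_rot: [-176.7, 16.8, -172.5]
force: [1.1, -0.0, -2.4]
finger_gap: 0.333
```

Request:
carry_out(targets=[{"x":0.014,"y":0.042,"z":0.001,"ax":-1.4,"ay":4.1,"az":-4.0},{"x":0.029,"y":0.084,"z":0.002,"ax":-2.8,"ay":8.1,"az":-8.0},{"x":0.043,"y":0.126,"z":0.004,"ax":-4.1,"ay":12.2,"az":-12.0},{"x":0.058,"y":0.167,"z":0.005,"ax":-5.5,"ay":16.3,"az":-16.0},{"x":0.058,"y":0.167,"z":0.005,"ax":-5.5,"ay":16.3,"az":-16.0}])

```text
time_s: 9.25
tool_pos: [0.5329, 0.326, 0.1802]
tcp_rot: [179.9, -0.2, -156.7]
force: [0.1, -0.0, -2.4]
finger_gap: 0.327
```

Request:
carry_out(targets=[{"x":0,"y":0,"z":0,"ax":0,"ay":0,"az":0},{"x":0,"y":0,"z":0,"ax":0,"ay":0,"az":0},{"x":0,"y":0,"z":0,"ax":0,"ay":0,"az":0},{"x":0,"y":0,"z":0,"ax":0,"ay":0,"az":0},{"x":0,"y":0,"z":0,"ax":0,"ay":0,"az":0}])

```text
time_s: 9.75
tool_pos: [0.5336, 0.3208, 0.1826]
tcp_rot: [-179.9, 0.0, -157.1]
force: [-1.3, -0.1, -3.0]
finger_gap: 0.326
```

Run:
```python
from h import *
p,R,s=tool(); print(s['time_s'],p,s['tcp_rot'])
print(rel([.5333,.3215,.0429],down(-157),p,R))
cv2.imwrite('pics/w5.png',manip.get_image('wrist')[:,:,::-1])
```

```text
9.75 [0.5336407  0.32081469 0.18261567] [-1.79949713e+02  4.34183226e-02 -1.57073212e+02]
(array([0.0002, 0.0009, 0.1397]), array([-0.05,  0.04, -0.07]))
```

View pics/w5.png

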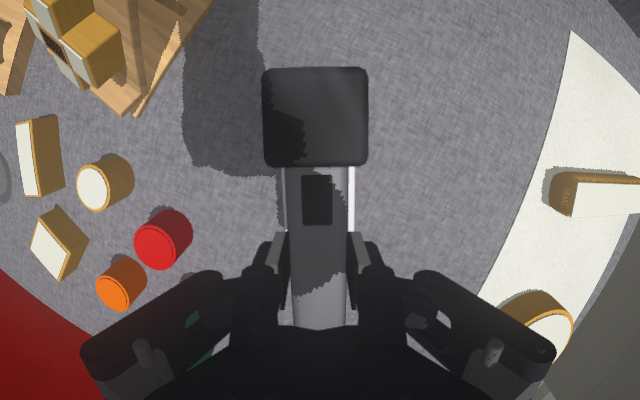

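The scanner sits straight in the grip (head at 315,115), over the stand. I'm lowering it, slowly at the end.

Request:
carry_out(targets=[{"x":0,"y":0.0005,"z":0.035,"ax":0,"ay":0,"az":0},{"x":0,"y":0.0005,"z":0.07,"ax":0,"ay":0,"az":0},{"x":0,"y":0.0005,"z":0.1,"ax":0,"ay":0,"az":0},{"x":0,"y":0.0005,"z":0.115,"ax":0,"ay":0,"az":0},{"x":0,"y":0.0005,"z":0.122,"ax":0,"ay":0,"az":0}])

```text
time_s: 10.3
tool_pos: [0.5319, 0.3211, 0.0581]
tcp_rot: [-179.9, -0.2, -157.0]
force: [-0.1, -1.3, -3.1]
finger_gap: 0.327
```

Request:
carry_out(targets=[{"x":0,"y":0,"z":0.005,"ax":0,"ay":0,"az":0},{"x":0,"y":0,"z":0.01,"ax":0,"ay":0,"az":0},{"x":0,"y":0,"z":0.014,"ax":0,"ay":0,"az":0},{"x":0,"y":0,"z":0.017,"ax":0,"ay":0,"az":0},{"x":0,"y":0,"z":0.017,"ax":0,"ay":0,"az":0}])

```text
time_s: 10.8
tool_pos: [0.5332, 0.322, 0.0431]
tcp_rot: [-180.0, 0.0, -157.0]
force: [0.4, 0.4, -2.2]
finger_gap: 0.326
```

Request:
carry_out(targets=[{"x":0,"y":0,"z":0,"ax":0,"ay":0,"az":0},{"x":0,"y":0,"z":0,"ax":0,"ay":0,"az":0},{"x":0,"y":0,"z":0,"ax":0,"ay":0,"az":0}])

```text
time_s: 11.1
tool_pos: [0.5332, 0.3219, 0.0432]
tcp_rot: [-180.0, -0.0, -157.0]
force: [-0.3, -0.5, -2.7]
finger_gap: 0.33
```

The force still shows the full weight, so I'm lowering another millimetre or so.

Request:
carry_out(targets=[{"x":0,"y":0,"z":0.0005,"ax":0,"ay":0,"az":0},{"x":0,"y":0,"z":0.001,"ax":0,"ay":0,"az":0},{"x":0,"y":0,"z":0.001,"ax":0,"ay":0,"az":0},{"x":0,"y":0,"z":0.001,"ax":0,"ay":0,"az":0}])

```text
time_s: 11.5
tool_pos: [0.5332, 0.3219, 0.0428]
tcp_rot: [-180.0, 0.0, -157.0]
force: [-2.7, -1.7, 5.5]
finger_gap: 0.329
```

Request:
carry_out(targets=[{"x":0,"y":0,"z":0.0005,"ax":0,"ay":0,"az":0},{"x":0,"y":0,"z":0.001,"ax":0,"ay":0,"az":0},{"x":0,"y":0,"z":0.001,"ax":0,"ay":0,"az":0},{"x":0,"y":0,"z":0.001,"ax":0,"ay":0,"az":0}])

```text
time_s: 11.9
tool_pos: [0.5333, 0.322, 0.0428]
tcp_rot: [-179.9, 0.0, -157.0]
force: [-3.8, -1.8, 11.3]
finger_gap: 0.329
```

It's seated: contact at z = 0.0428, the same as at pickup. Releasing now.

Request:
carry_out(targets=[{"x":0,"y":0,"z":-0.001,"ax":0,"ay":0,"az":0},{"x":0,"y":0,"z":-0.001,"ax":0,"ay":0,"az":0},{"x":0,"y":0,"z":-0.001,"ax":0,"ay":0,"az":0},{"x":0,"y":0,"z":-0.001,"ax":0,"ay":0,"az":0},{"x":0,"y":0,"z":-0.001,"ax":0,"ay":0,"az":0}], hand=1)

```text
time_s: 12.4
tool_pos: [0.533, 0.3218, 0.0417]
tcp_rot: [-180.0, -0.0, -157.0]
force: [0.1, -1.2, 0.5]
finger_gap: 0.999
```

Request:
carry_out(targets=[{"x":0,"y":0,"z":0,"ax":0,"ay":0,"az":0},{"x":0,"y":0,"z":-0.03,"ax":0,"ay":0,"az":0},{"x":0,"y":0,"z":-0.07,"ax":0,"ay":0,"az":0},{"x":0,"y":0,"z":-0.115,"ax":0,"ay":0,"az":0},{"x":0,"y":0,"z":-0.14,"ax":0,"ay":0,"az":0}])

```text
time_s: 12.9
tool_pos: [0.5345, 0.3226, 0.1859]
tcp_rot: [-180.0, 0.2, -157.0]
force: [0.3, -0.5, -0.1]
finger_gap: 1.002
```

Run:
```python
from h import *
c=manip.get_calibration('wrist');im=manip.get_image('wrist')
p,R,s=tool(); print(s['time_s'],p,s['tcp_rot'])
cv2.imwrite('pics/w6.png',im[:,:,::-1])
a=np.radians(-157); X=np.array([np.cos(a),np.sin(a)])
for d in(-.09,0,.043): print(d,proj(c,np.r_[np.array([.533,.3216])+d*X,.077],True).round(1))
# dash pick above
print('dash via'); rows(p,R,[.6597,-.0653,.19],down(-157),settle=1)
```

```text
12.95 [0.5361036  0.32344568 0.18937733] [-179.96829317    0.53093969 -156.99526922]
-0.09 [317.3 265.4]
0 [317.2 179.4]
0.043 [317.2 132.8]
dash via
[{"x":0.004,"y":-0.041,"z":-0.000,"ax":-0.0,"ay":0.1,"az":0.0}, {"x":0.008,"y":-0.081,"z":-0.000,"ax":-0.0,"ay":0.1,"az":0.0}, {"x":0.011,"y":-0.122,"z":-0.000,"ax":-0.0,"ay":0.2,"az":0.0}, {"x":0.015,"y":-0.163,"z":-0.000,"ax":-0.0,"ay":0.2,"az":0.0}, {"x":0.019,"y":-0.203,"z":-0.000,"ax":-0.0,"ay":0.3,"az":0.0}]
[{"x":0.004,"y":-0.041,"z":-0.000,"ax":-0.0,"ay":0.1,"az":0.0}, {"x":0.008,"y":-0.081,"z":-0.000,"ax":-0.0,"ay":0.1,"az":0.0}, {"x":0.011,"y":-0.122,"z":-0.000,"ax":-0.0,"ay":0.2,"az":0.0}, {"x":0.015,"y":-0.163,"z":-0.000,"ax":-0.0,"ay":0.2,"az":0.0}, {"x":0.019,"y":-0.203,"z":-0.000,"ax":-0.0,"ay":0.3,"az":0.0}]
[{"x":-0.000,"y":0.000,"z":0.000,"ax":-0.0,"ay":-0.0,"az":-0.0}]
```

View pics/w6.png

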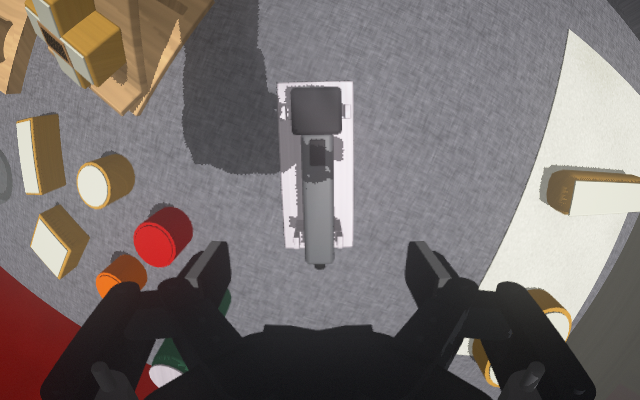

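The scanner is back between the saddles (handle column 318, stand centre 317), nose as before. Next is the dash, which needs the same tool yaw.

Request:
carry_out(targets=[{"x":0.004,"y":-0.041,"z":0,"ax":0,"ay":0,"az":0},{"x":0.008,"y":-0.081,"z":0,"ax":0,"ay":0,"az":0},{"x":0.011,"y":-0.122,"z":0,"ax":0,"ay":0,"az":0},{"x":0.015,"y":-0.163,"z":0,"ax":0,"ay":0,"az":0},{"x":0.019,"y":-0.203,"z":0,"ax":0,"ay":0,"az":0}])

```text
time_s: 13.45
tool_pos: [0.5951, 0.1261, 0.1819]
tcp_rot: [-180.0, -0.0, -157.0]
force: [0.8, 0.6, 1.1]
finger_gap: 0.997
```

Request:
carry_out(targets=[{"x":0.004,"y":-0.041,"z":0,"ax":0,"ay":0,"az":0},{"x":0.008,"y":-0.081,"z":0,"ax":0,"ay":0,"az":0},{"x":0.011,"y":-0.122,"z":0,"ax":0,"ay":0,"az":0},{"x":0.015,"y":-0.163,"z":0,"ax":0,"ay":0,"az":0},{"x":0.019,"y":-0.203,"z":0,"ax":0,"ay":0,"az":0}])

```text
time_s: 13.95
tool_pos: [0.6569, -0.0683, 0.1819]
tcp_rot: [-180.0, -0.0, -157.0]
force: [1.0, 0.6, -0.6]
finger_gap: 0.999
```

Request:
carry_out(targets=[{"x":0,"y":0,"z":0,"ax":0,"ay":0,"az":0},{"x":0,"y":0,"z":0,"ax":0,"ay":0,"az":0},{"x":0,"y":0,"z":0,"ax":0,"ay":0,"az":0},{"x":0,"y":0,"z":0,"ax":0,"ay":0,"az":0},{"x":0,"y":0,"z":0,"ax":0,"ay":0,"az":0}])

```text
time_s: 14.45
tool_pos: [0.6565, -0.0652, 0.1825]
tcp_rot: [-180.0, -0.0, -156.9]
force: [0.1, -0.3, -0.2]
finger_gap: 0.998
```

Run:
```python
from h import *
c=manip.get_calibration('wrist');im=manip.get_image('wrist')
p,R,s=tool(); print(s['time_s'],p,s['tcp_rot'])
a=np.radians(22.6); X=np.array([np.cos(a),np.sin(a),0]);Y=np.array([-X[1],X[0],0])
v=im[:,:,::-1].copy()
for i in(-1,1):
    for j in(-1,1):
        q=proj(c,np.array([.6597,-.0653,.06])+.055*i*X+.0225*j*Y,True); print(q.round(1)); cv2.circle(v,tuple(np.int32(q)),2,(0,0,255),-1)
cv2.imwrite('pics/w7.png',v)
print(rel([.6597,-.0653,.032],down(-157.4),p,R))
```

```text
14.5 [ 0.65661911 -0.06541144  0.18247662] [-1.79951891e+02 -1.25961815e-02 -1.56909500e+02]
[292.8 124.3]
[340.8 124.7]
[294.  233.4]
[337.9 233.7]
(array([-0.0029, -0.001 ,  0.1505]), array([-0.05, -0.01,  0.49]))
```

View pics/w7.png

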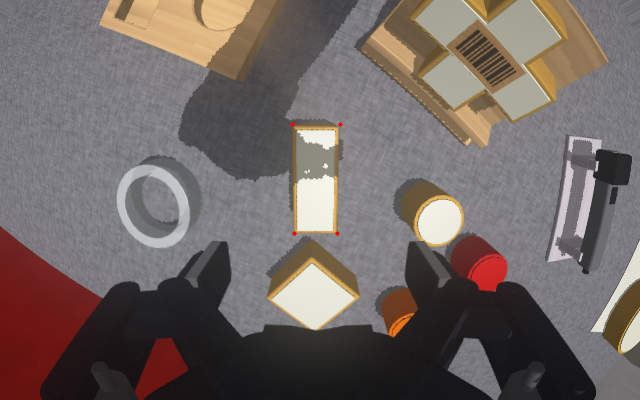

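The red predicted corners sit on the dash's face (columns 294–338, rows 125–234). It's the right piece and clear of the square sign (312,295). Descending to grasp.

Request:
carry_out(targets=[{"x":-0.003,"y":-0.001,"z":0.04,"ax":0,"ay":0,"az":0.5},{"x":-0.003,"y":-0.001,"z":0.08,"ax":0,"ay":0,"az":0.5},{"x":-0.003,"y":-0.001,"z":0.115,"ax":0,"ay":0,"az":0.5},{"x":-0.003,"y":-0.001,"z":0.14,"ax":0,"ay":0,"az":0.5},{"x":-0.003,"y":-0.001,"z":0.152,"ax":0,"ay":0,"az":0.5}])

```text
time_s: 15.0
tool_pos: [0.6579, -0.0654, 0.0276]
tcp_rot: [179.9, -0.2, -157.5]
force: [-0.1, -0.2, -0.7]
finger_gap: 0.999
```

Request:
carry_out(targets=[{"x":0,"y":0,"z":0,"ax":0,"ay":0,"az":0},{"x":0,"y":0,"z":0,"ax":0,"ay":0,"az":0},{"x":0,"y":0,"z":0,"ax":0,"ay":0,"az":0}])

```text
time_s: 15.3
tool_pos: [0.6614, -0.0667, 0.0323]
tcp_rot: [-179.8, 0.1, -157.5]
force: [0.0, -0.4, 0.2]
finger_gap: 1.0
```

Request:
carry_out(targets=[{"x":0,"y":0,"z":0,"ax":0,"ay":0,"az":0},{"x":0,"y":0,"z":0,"ax":0,"ay":0,"az":0},{"x":0,"y":0,"z":0,"ax":0,"ay":0,"az":0},{"x":0,"y":0,"z":0,"ax":0,"ay":0,"az":0},{"x":0,"y":0,"z":0,"ax":0,"ay":0,"az":0}], hand=0, force=50)

```text
time_s: 15.8
tool_pos: [0.6591, -0.0625, 0.0346]
tcp_rot: [179.6, 0.2, -157.4]
force: [-17.2, 14.1, 42.7]
finger_gap: 0.146
```

Request:
carry_out(targets=[{"x":0,"y":0,"z":0,"ax":0,"ay":0,"az":0},{"x":0,"y":0,"z":-0.03,"ax":0,"ay":0,"az":0},{"x":0,"y":0,"z":-0.07,"ax":0,"ay":0,"az":0},{"x":0,"y":0,"z":-0.1,"ax":0,"ay":0,"az":0},{"x":0,"y":0,"z":-0.12,"ax":0,"ay":0,"az":0}])

```text
time_s: 16.3
tool_pos: [0.661, -0.0666, 0.1534]
tcp_rot: [-179.8, 0.2, -157.5]
force: [-0.0, -0.8, -0.8]
finger_gap: 0.0
```

Request:
carry_out(targets=[{"x":0,"y":0,"z":0,"ax":0,"ay":0,"az":0},{"x":0,"y":0,"z":0,"ax":0,"ay":0,"az":0},{"x":0,"y":0,"z":0,"ax":0,"ay":0,"az":0}])

```text
time_s: 16.6
tool_pos: [0.6588, -0.0662, 0.1486]
tcp_rot: [180.0, -0.1, -157.5]
force: [-0.9, -0.6, -0.1]
finger_gap: -0.002
```

Run:
```python
from h import *
c=manip.get_calibration('wrist');im=manip.get_image('wrist')
p,R,s=tool(); print(s['time_s'],p,s['tcp_rot'],s['force'],s['finger_gap'])
cv2.imwrite('pics/w8.png',im[:,:,::-1])
X,Y,Z=R.as_matrix().T
for i in(-1,1):
    for j in(-1,1): print(proj(c,p-.03*Z+.055*i*X+.0225*j*Y,True).round(1))
h0=np.array([.5149,-.2802,0])+Ro.from_euler('z',-3.4,degrees=True).apply([0,-.056,0]);print('hole0',h0)
```

```text
16.65 [ 0.65872059 -0.06612717  0.14843493] [ 1.79947112e+02 -1.62981665e-01 -1.57500995e+02] [-0.47767662  0.39026064 -0.26975375] -0.0006342316628556695
[279.2 330.2]
[356.3 330.1]
[268.1 136.2]
[367.2 136.2]
hole0 [ 0.51157884 -0.33610143  0.        ]
```

View pics/w8.png

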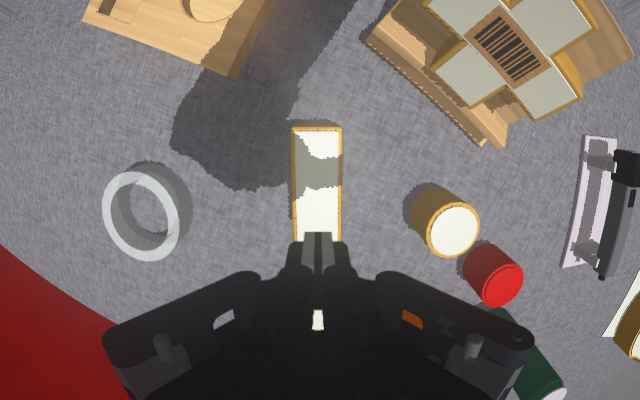

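The grip slipped off: the fingers shut fully, and the dash still lies at (317,185). I'm checking its state and true height with the other cameras.

Run:
```python
from h import *
s=manip.get_calibration('scene');im=manip.get_image('scene')[:,:,::-1];t=manip.get_image('top')[:,:,::-1]
a=cv2.resize(im[215:335,250:400],None,fx=5,fy=5,interpolation=3)
cv2.imwrite('pics/s9.png',a)
hsv=cv2.cvtColor(t,cv2.COLOR_BGR2HSV)
ang=np.radians(22.6); X=np.array([np.cos(ang),np.sin(ang),0]);Y=np.array([-X[1],X[0],0])
for z in(0,.06):
  print(z,[(((proj(s,np.array([.6597,-.0653,z])+.055*i*X+.0225*j*Y)-[250,215])+.5)*5-.5).round(0) for i,j in((-1,-1),(-1,1),(1,1),(1,-1))])
```

```text
0 [array([126., 225.]), array([209., 189.]), array([322., 336.]), array([235., 378.])]
0.06 [array([115., 135.]), array([201.,  99.]), array([319., 245.]), array([228., 287.])]
```

View pics/s9.png

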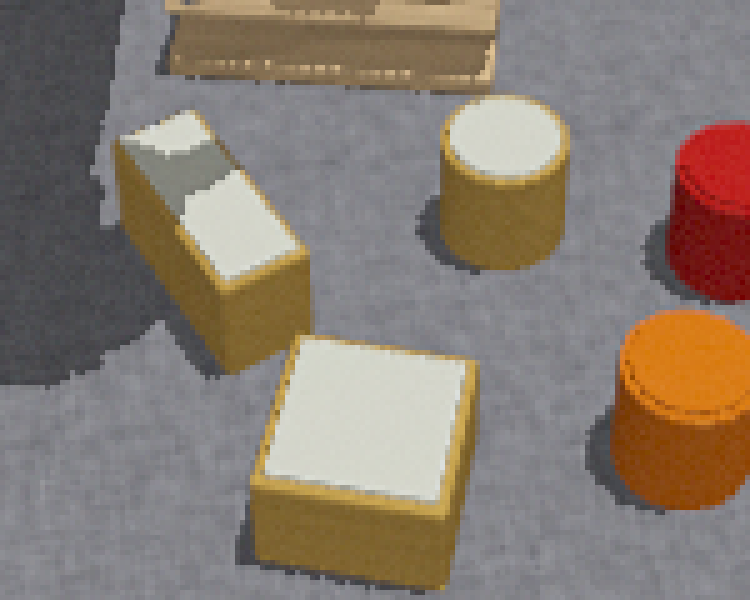

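The dash stands upright where it was, clear of the square sign. The pads probably only caught its upper rim. I'll reopen, go about 12 mm deeper, close more gently, and check the opening before lifting.

Request:
carry_out(targets=[{"x":0,"y":0,"z":0,"ax":0,"ay":0,"az":0},{"x":0,"y":0,"z":0,"ax":0,"ay":0,"az":0},{"x":0,"y":0,"z":0,"ax":0,"ay":0,"az":0},{"x":0,"y":0,"z":0.02,"ax":0,"ay":0,"az":0},{"x":0,"y":0,"z":0.04,"ax":0,"ay":0,"az":0}], hand=1, force=30)

```text
time_s: 17.25
tool_pos: [0.6607, -0.0666, 0.1107]
tcp_rot: [-179.9, 0.1, -157.5]
force: [-0.0, 0.7, 0.2]
finger_gap: 0.847
```

Request:
carry_out(targets=[{"x":0,"y":0,"z":0.035,"ax":0,"ay":0,"az":0},{"x":0,"y":0,"z":0.065,"ax":0,"ay":0,"az":0},{"x":0,"y":0,"z":0.085,"ax":0,"ay":0,"az":0},{"x":0,"y":0,"z":0.092,"ax":0,"ay":0,"az":0},{"x":0,"y":0,"z":0.092,"ax":0,"ay":0,"az":0}])

```text
time_s: 17.75
tool_pos: [0.6591, -0.0663, 0.0174]
tcp_rot: [180.0, -0.1, -157.5]
force: [-0.9, 0.6, -0.3]
finger_gap: 1.003
```

Request:
carry_out(targets=[{"x":0,"y":0,"z":0,"ax":0,"ay":0,"az":0},{"x":0,"y":0,"z":0,"ax":0,"ay":0,"az":0},{"x":0,"y":0,"z":0,"ax":0,"ay":0,"az":0}])

```text
time_s: 18.05
tool_pos: [0.6609, -0.0667, 0.0197]
tcp_rot: [-179.9, 0.1, -157.5]
force: [-0.1, -0.5, -0.5]
finger_gap: 1.005
```

Request:
carry_out(targets=[{"x":0,"y":0,"z":0,"ax":0,"ay":0,"az":0},{"x":0,"y":0,"z":0,"ax":0,"ay":0,"az":0},{"x":0,"y":0,"z":0,"ax":0,"ay":0,"az":0}], hand=0)

```text
time_s: 18.35
tool_pos: [0.66, -0.0666, 0.0186]
tcp_rot: [-179.9, -0.0, -157.5]
force: [-0.9, -1.7, 21.4]
finger_gap: 0.513
```

Request:
carry_out(targets=[{"x":0,"y":0,"z":0,"ax":0,"ay":0,"az":0},{"x":0,"y":0,"z":0,"ax":0,"ay":0,"az":0}])

```text
time_s: 18.55
tool_pos: [0.6602, -0.0667, 0.0187]
tcp_rot: [-179.9, 0.0, -157.5]
force: [0.1, -1.1, 3.3]
finger_gap: 0.517
```

Run:
```python
from h import *
c=manip.get_calibration('wrist');im=manip.get_image('wrist');sc=manip.get_image('scene')
p,R,s=tool(); print(s['time_s'],p,s['tcp_rot'],s['force'],s['finger_gap'])
v=np.vstack([im[100:,120:520],cv2.resize(sc[200:330,240:400],(400,300))])
cv2.imwrite('pics/w10.png',v[:,:,::-1])
```

```text
18.65 [ 0.66013592 -0.06669108  0.01867245] [-1.79922064e+02  2.50683295e-03 -1.57506898e+02] [ 0.19917375 -0.4043138   3.19713913] 0.5168280921904187
```

View pics/w10.png

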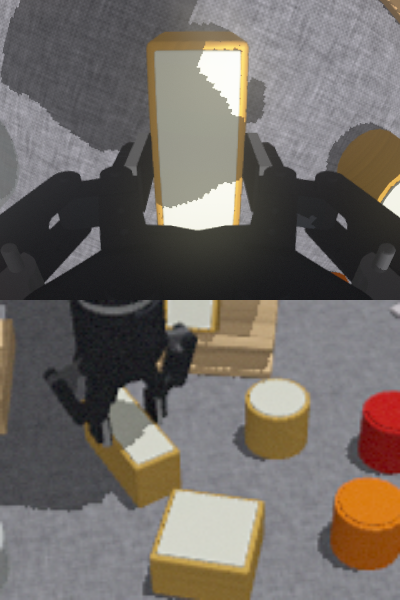

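The dash is held (opening 0.517, about 44 mm) and upright. Lifting.

Request:
carry_out(targets=[{"x":0,"y":0,"z":-0.01,"ax":0,"ay":0,"az":0},{"x":0,"y":0,"z":-0.03,"ax":0,"ay":0,"az":0},{"x":0,"y":0,"z":-0.06,"ax":0,"ay":0,"az":0},{"x":0,"y":0,"z":-0.09,"ax":0,"ay":0,"az":0},{"x":0,"y":0,"z":-0.105,"ax":0,"ay":0,"az":0}], force=45)

```text
time_s: 19.15
tool_pos: [0.6607, -0.0663, 0.1261]
tcp_rot: [-179.9, 0.1, -157.5]
force: [-0.1, -1.0, -1.6]
finger_gap: 0.511
```

Run:
```python
from h import *
p,R,s=tool(); print(s['time_s'],p,s['force'],s['finger_gap'])
rows([.660,-.0667,.123],down(-157.5),[.5115,-.3355,.123],down(176.6),.04)
```

```text
19.15 [ 0.66073363 -0.06633996  0.12610165] [-0.11204064 -1.013953   -1.55867414] 0.5107812847714651
[{"x":0.030,"y":-0.024,"z":-0.000,"ax":-0.0,"ay":-0.0,"az":3.2}, {"x":0.060,"y":-0.048,"z":-0.000,"ax":-0.0,"ay":-0.0,"az":6.5}, {"x":0.090,"y":-0.072,"z":-0.000,"ax":-0.0,"ay":-0.0,"az":9.7}, {"x":0.120,"y":-0.096,"z":-0.000,"ax":-0.0,"ay":-0.0,"az":12.9}, {"x":0.150,"y":-0.120,"z":-0.000,"ax":0.0,"ay":-0.0,"az":16.2}]
[{"x":0.022,"y":-0.031,"z":-0.000,"ax":-0.0,"ay":-0.0,"az":3.2}, {"x":0.044,"y":-0.063,"z":-0.000,"ax":-0.0,"ay":-0.0,"az":6.5}, {"x":0.066,"y":-0.094,"z":-0.000,"ax":-0.0,"ay":-0.0,"az":9.7}]
```

Request:
carry_out(targets=[{"x":0.03,"y":-0.024,"z":0,"ax":0,"ay":0,"az":3.2},{"x":0.06,"y":-0.048,"z":0,"ax":0,"ay":0,"az":6.5},{"x":0.09,"y":-0.072,"z":0,"ax":0,"ay":0,"az":9.7},{"x":0.12,"y":-0.096,"z":0,"ax":0,"ay":0,"az":12.9},{"x":0.15,"y":-0.12,"z":0,"ax":0,"ay":0,"az":16.2}])

```text
time_s: 19.65
tool_pos: [0.5659, -0.2352, 0.1233]
tcp_rot: [180.0, -0.1, -173.8]
force: [1.0, -0.6, -2.8]
finger_gap: 0.511
```

Request:
carry_out(targets=[{"x":0.022,"y":-0.031,"z":0,"ax":0,"ay":0,"az":3.2},{"x":0.044,"y":-0.063,"z":0,"ax":0,"ay":0,"az":6.5},{"x":0.066,"y":-0.094,"z":0,"ax":0,"ay":0,"az":9.7},{"x":0.066,"y":-0.094,"z":0,"ax":0,"ay":0,"az":9.7},{"x":0.066,"y":-0.094,"z":0,"ax":0,"ay":0,"az":9.7}])

```text
time_s: 20.15
tool_pos: [0.5111, -0.3355, 0.1233]
tcp_rot: [180.0, -0.0, 176.5]
force: [0.1, 0.1, -3.2]
finger_gap: 0.511
```

Request:
carry_out(targets=[{"x":0,"y":0,"z":0,"ax":0,"ay":0,"az":0},{"x":0,"y":0,"z":0,"ax":0,"ay":0,"az":0},{"x":0,"y":0,"z":0,"ax":0,"ay":0,"az":0}])

```text
time_s: 20.45
tool_pos: [0.5125, -0.3342, 0.1235]
tcp_rot: [-180.0, -0.0, 176.7]
force: [-0.3, -0.2, -2.0]
finger_gap: 0.51
```

Run:
```python
from h import *
c=manip.get_calibration('wrist');im=manip.get_image('wrist');p,R,s=tool()
print(s['time_s'],p,s['tcp_rot'],s['force'],s['finger_gap'])
v=im[:,:,::-1].copy()
T=Ro.from_euler('z',-3.4,degrees=True); C=np.array([.5149,-.2802,0])
def dots(pts,col):
    for q in pts:
        u=proj(c,q,True); cv2.circle(v,tuple(np.int32(u)),2,col,-1)
dots([C+T.apply([i*.06,-.056+j*.0275,.035]) for i in(-1,1) for j in(-1,1)]+[C+T.apply([i*.075,j*.1025,.035]) for i in(-1,1) for j in(-1,1)],(0,0,255))
dots([C+T.apply([.035*np.cos(a),.048+.035*np.sin(a),.035]) for a in np.arange(0,6.2,.5)],(255,0,0))
X,Y,Z=R.as_matrix().T
dots([p-.042*Z+i*.055*X+j*.0225*Y for i in(-1,1) for j in(-1,1)]+[p+.018*Z+i*.055*X+j*.0225*Y for i in(-1,1) for j in(-1,1)],(0,255,0))
cv2.imwrite('pics/w11.png',v); cv2.imwrite('pics/t11.png',cv2.resize(manip.get_image('top')[140:270,380:510,::-1],None,fx=4,fy=4,interpolation=3))
```

```text
20.5 [ 0.51243437 -0.33434163  0.12354945] [-1.79960225e+02  1.19845489e-03  1.76697569e+02] [-0.40334795 -0.14875342 -1.95722967] 0.5098977475521146
```

View pics/w11.png

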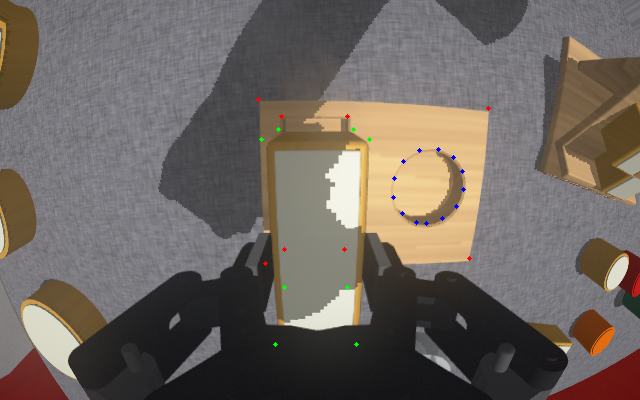

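The overlay matches within 2–3 pixels (about 2 mm). The pocket corners are at (285,119) and (349,118), and the held dash is aligned. The TCP is over my refined pocket centre (0.512, -0.334), so I'm lowering in steps.

Request:
carry_out(targets=[{"x":0,"y":0,"z":0.025,"ax":0,"ay":0,"az":0},{"x":0,"y":0,"z":0.045,"ax":0,"ay":0,"az":0},{"x":0,"y":0,"z":0.06,"ax":0,"ay":0,"az":0},{"x":0,"y":0,"z":0.07,"ax":0,"ay":0,"az":0},{"x":0,"y":0,"z":0.075,"ax":0,"ay":0,"az":0}])

```text
time_s: 21.05
tool_pos: [0.5117, -0.3348, 0.0476]
tcp_rot: [-180.0, -0.1, 176.6]
force: [0.1, -0.2, -1.8]
finger_gap: 0.512
```

Request:
carry_out(targets=[{"x":0,"y":0,"z":0.003,"ax":0,"ay":0,"az":0},{"x":0,"y":0,"z":0.005,"ax":0,"ay":0,"az":0},{"x":0,"y":0,"z":0.008,"ax":0,"ay":0,"az":0},{"x":0,"y":0,"z":0.008,"ax":0,"ay":0,"az":0}])

```text
time_s: 21.45
tool_pos: [0.512, -0.3355, 0.0407]
tcp_rot: [-179.9, 0.0, 176.6]
force: [-0.1, -0.0, -2.9]
finger_gap: 0.513
```

Run:
```python
from h import *
im=manip.get_image('wrist');sc=manip.get_image('scene');p,R,s=tool()
print(s['time_s'],p,s['tcp_rot'],s['force'],s['finger_gap'])
v=np.hstack([im[60:360,120:520],cv2.resize(sc[170:290,130:290],(400,300))])
cv2.imwrite('pics/w12.png',v[:,:,::-1])
```

```text
21.55 [ 0.51207073 -0.33553504  0.04084337] [-1.79935374e+02  2.62751883e-02  1.76596017e+02] [ 0.37028155  0.57646481 -2.02972406] 0.5093003988614633
```

View pics/w12.png

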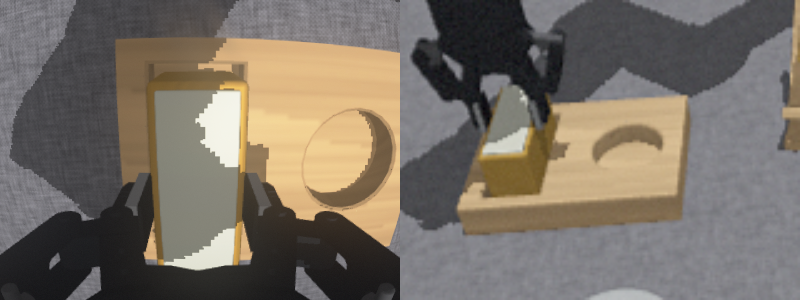

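There's no contact and the dash has entered the pocket. Lowering a bit more.

Request:
carry_out(targets=[{"x":0,"y":0.001,"z":0.002,"ax":0,"ay":0,"az":0},{"x":0,"y":0.001,"z":0.004,"ax":0,"ay":0,"az":0},{"x":0,"y":0.001,"z":0.006,"ax":0,"ay":0,"az":0},{"x":0,"y":0.001,"z":0.006,"ax":0,"ay":0,"az":0}])

```text
time_s: 21.95
tool_pos: [0.5117, -0.3342, 0.0341]
tcp_rot: [-180.0, -0.0, 176.6]
force: [0.1, 0.4, -3.2]
finger_gap: 0.508
```

Request:
carry_out(targets=[{"x":0,"y":0,"z":0.001,"ax":0,"ay":0,"az":0},{"x":0,"y":0,"z":0.002,"ax":0,"ay":0,"az":0},{"x":0,"y":0,"z":0.002,"ax":0,"ay":0,"az":0}])

```text
time_s: 22.25
tool_pos: [0.5119, -0.3343, 0.0324]
tcp_rot: [-180.0, -0.0, 176.6]
force: [-0.5, 0.1, -2.1]
finger_gap: 0.516
```

Releasing, about 4 mm above the floor.

Request:
carry_out(targets=[{"x":0,"y":0,"z":0,"ax":0,"ay":0,"az":0},{"x":0,"y":0,"z":0,"ax":0,"ay":0,"az":0},{"x":0,"y":0,"z":0,"ax":0,"ay":0,"az":0},{"x":0,"y":0,"z":0,"ax":0,"ay":0,"az":0},{"x":0,"y":0,"z":0,"ax":0,"ay":0,"az":0}], hand=1)

```text
time_s: 22.75
tool_pos: [0.5121, -0.3345, 0.0327]
tcp_rot: [-179.9, 0.0, 176.6]
force: [0.4, -0.0, -0.2]
finger_gap: 0.999
```

Request:
carry_out(targets=[{"x":0,"y":0,"z":-0.02,"ax":0,"ay":0,"az":0},{"x":0,"y":0,"z":-0.06,"ax":0,"ay":0,"az":0},{"x":0,"y":0,"z":-0.1,"ax":0,"ay":0,"az":0},{"x":0,"y":0,"z":-0.13,"ax":0,"ay":0,"az":0},{"x":0,"y":0,"z":-0.15,"ax":0,"ay":0,"az":0}])

```text
time_s: 23.25
tool_pos: [0.5129, -0.335, 0.1856]
tcp_rot: [-179.8, 0.2, 176.6]
force: [0.8, -0.3, -0.2]
finger_gap: 0.996
```

Request:
carry_out(targets=[{"x":0,"y":0,"z":0,"ax":0,"ay":0,"az":0},{"x":0,"y":0,"z":0,"ax":0,"ay":0,"az":0}])

```text
time_s: 23.45
tool_pos: [0.512, -0.3343, 0.1824]
tcp_rot: [-179.9, 0.0, 176.6]
force: [-0.6, -0.0, -0.7]
finger_gap: 0.999
```

Run:
```python
from h import *
c=manip.get_calibration('wrist');im=manip.get_image('wrist');sc=manip.get_image('scene');p,R,s=tool()
print(s['time_s'],p,s['tcp_rot'],s['force'],s['finger_gap'])
v=im[:,:,::-1].copy()
X=np.array([np.cos(np.radians(-3.4)),np.sin(np.radians(-3.4)),0]);Y=np.array([-X[1],X[0],0])
for i in(-1,1):
  for j in(-1,1):
    cv2.circle(v,tuple(np.int32(proj(c,np.array([.512,-.3343,.07])+i*.055*X+j*.0225*Y,True))),2,(0,0,255),-1)
cv2.imwrite('pics/w13.png',np.hstack([v[60:360,120:520],cv2.resize(sc[170:290,130:290,::-1],(400,300))]))
D=[.6466,.074]
print('to dot'); rows(p,down(176.6),[*D,.18],down(-157),.045)
```

```text
23.55 [ 0.51120894 -0.33359964  0.18097036] [ 1.79962423e+02 -1.12237778e-01  1.76602351e+02] [-0.20573178 -0.59968757 -1.17352952] 1.0006046890468445
to dot
[{"x":-0.011,"y":0.042,"z":0.000,"ax":-0.0,"ay":0.0,"az":-2.6}, {"x":-0.022,"y":0.083,"z":0.000,"ax":0.0,"ay":0.0,"az":-5.3}, {"x":-0.033,"y":0.124,"z":0.000,"ax":-0.0,"ay":0.0,"az":-7.9}, {"x":-0.044,"y":0.166,"z":0.000,"ax":0.0,"ay":0.0,"az":-10.6}, {"x":-0.056,"y":0.207,"z":0.001,"ax":0.0,"ay":0.0,"az":-13.2}]
[{"x":-0.020,"y":0.038,"z":0.000,"ax":0.0,"ay":0.0,"az":-2.6}, {"x":-0.041,"y":0.076,"z":0.000,"ax":-0.0,"ay":0.0,"az":-5.3}, {"x":-0.061,"y":0.114,"z":0.000,"ax":0.0,"ay":0.0,"az":-7.9}, {"x":-0.081,"y":0.151,"z":0.000,"ax":-0.0,"ay":0.0,"az":-10.6}, {"x":-0.101,"y":0.189,"z":0.001,"ax":0.0,"ay":0.0,"az":-13.2}]
```

View pics/w13.png

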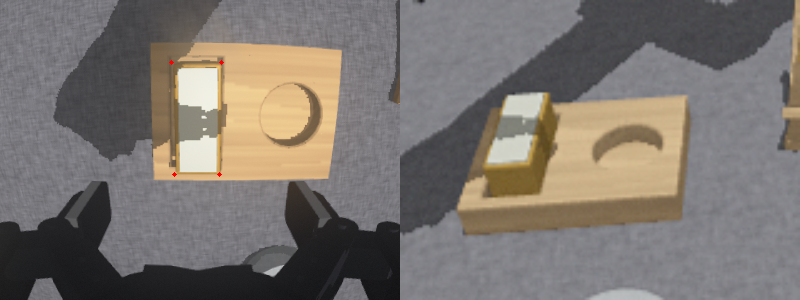

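The dash is down in its pocket. The red marks predicted for the seated height fall on its corners: crop (172,62), (221,62), (174,174) and (219,174). Now the gilt/white dot.

Request:
carry_out(targets=[{"x":-0.011,"y":0.042,"z":0,"ax":0,"ay":0,"az":-2.6},{"x":-0.022,"y":0.083,"z":0,"ax":0,"ay":0,"az":-5.3},{"x":-0.033,"y":0.124,"z":0,"ax":0,"ay":0,"az":-7.9},{"x":-0.044,"y":0.166,"z":0,"ax":0,"ay":0,"az":-10.6},{"x":-0.056,"y":0.207,"z":0,"ax":0,"ay":0,"az":-13.2}])

```text
time_s: 24.05
tool_pos: [0.5794, -0.129, 0.1806]
tcp_rot: [180.0, -0.2, -170.1]
force: [1.5, -0.9, -0.0]
finger_gap: 0.998
```

Request:
carry_out(targets=[{"x":-0.02,"y":0.038,"z":0,"ax":0,"ay":0,"az":-2.6},{"x":-0.041,"y":0.076,"z":0,"ax":0,"ay":0,"az":-5.3},{"x":-0.061,"y":0.114,"z":0,"ax":0,"ay":0,"az":-7.9},{"x":-0.081,"y":0.151,"z":0,"ax":0,"ay":0,"az":-10.6},{"x":-0.101,"y":0.189,"z":0,"ax":0,"ay":0,"az":-13.2}])

```text
time_s: 24.55
tool_pos: [0.6469, 0.0741, 0.1803]
tcp_rot: [180.0, -0.2, -156.9]
force: [0.7, -0.5, 0.6]
finger_gap: 0.998
```

Request:
carry_out(targets=[{"x":0,"y":0,"z":0,"ax":0,"ay":0,"az":0},{"x":0,"y":0,"z":0,"ax":0,"ay":0,"az":0},{"x":0,"y":0,"z":0,"ax":0,"ay":0,"az":0},{"x":0,"y":0,"z":0,"ax":0,"ay":0,"az":0},{"x":0,"y":0,"z":0,"ax":0,"ay":0,"az":0}])

```text
time_s: 25.05
tool_pos: [0.6473, 0.0711, 0.1822]
tcp_rot: [-180.0, -0.0, -157.1]
force: [0.4, 0.1, 0.5]
finger_gap: 1.002
```

Run:
```python
from h import *
c=manip.get_calibration('wrist');im=manip.get_image('wrist');p,R,s=tool()
print(s['time_s'],p,s['tcp_rot'])
v=im[:,:,::-1].copy()
for a in np.arange(0,6.2,.5): cv2.circle(v,tuple(np.int32(proj(c,np.array([.6466+.03*np.cos(a),.074+.03*np.sin(a),.06]),True))),2,(255,0,0),-1)
cv2.imwrite('pics/w14.png',v)
print(rel([.6466,.074,.018],R,p,R)[0])
```

```text
25.1 [0.64740199 0.07127036 0.18226506] [-1.79949749e+02 -2.18455607e-02 -1.57102485e+02]
[-0.0004  0.003   0.1643]
```

View pics/w14.png

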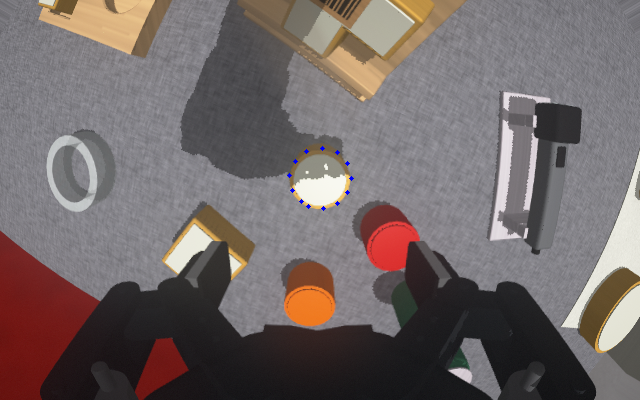

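The blue ring (the predicted dot) lies on the white-faced gilt round at (320,180). The red (390,235) and orange (310,290) pieces are clear of the finger paths. Descending and gripping low.

Request:
carry_out(targets=[{"x":0,"y":0.003,"z":0.04,"ax":0,"ay":0,"az":0},{"x":0,"y":0.003,"z":0.08,"ax":0,"ay":0,"az":0},{"x":0,"y":0.003,"z":0.12,"ax":0,"ay":0,"az":0},{"x":0,"y":0.003,"z":0.15,"ax":0,"ay":0,"az":0},{"x":0,"y":0.003,"z":0.163,"ax":0,"ay":0,"az":0}])

```text
time_s: 25.6
tool_pos: [0.6438, 0.0744, 0.016]
tcp_rot: [179.9, -0.3, -157.1]
force: [-0.2, 0.1, -0.3]
finger_gap: 0.999
```

Request:
carry_out(targets=[{"x":0,"y":0,"z":0,"ax":0,"ay":0,"az":0},{"x":0,"y":0,"z":0,"ax":0,"ay":0,"az":0},{"x":0,"y":0,"z":0,"ax":0,"ay":0,"az":0},{"x":0,"y":0,"z":0,"ax":0,"ay":0,"az":0}])

```text
time_s: 26.0
tool_pos: [0.6479, 0.0751, 0.0211]
tcp_rot: [-179.9, 0.2, -157.0]
force: [0.2, 0.3, 0.5]
finger_gap: 0.999
```

Request:
carry_out(targets=[{"x":0,"y":0,"z":0,"ax":0,"ay":0,"az":0},{"x":0,"y":0,"z":0,"ax":0,"ay":0,"az":0},{"x":0,"y":0,"z":0,"ax":0,"ay":0,"az":0},{"x":0,"y":0,"z":0,"ax":0,"ay":0,"az":0},{"x":0,"y":0,"z":0,"ax":0,"ay":0,"az":0}], hand=0, force=30)

```text
time_s: 26.5
tool_pos: [0.6471, 0.0746, 0.0205]
tcp_rot: [-179.9, 0.1, -157.0]
force: [-0.8, -1.8, 5.8]
finger_gap: 0.681
```

Run:
```python
from h import *
im=manip.get_image('wrist');p,R,s=tool()
print(s['time_s'],p,s['tcp_rot'],s['force'],s['finger_gap'])
cv2.imwrite('pics/w15.png',im[60:360,120:520,::-1])
```

```text
26.55 [0.64717891 0.07462039 0.02056748] [-1.79860331e+02  5.95862548e-02 -1.57011927e+02] [-0.89611211 -1.05454289  5.05327605] 0.6853672513042872
```

View pics/w15.png

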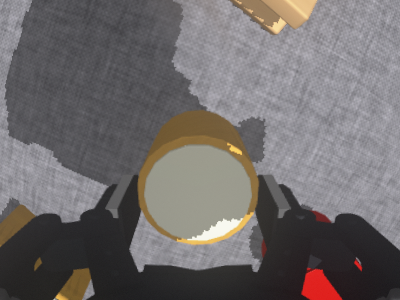

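The dot is held (opening 0.685, about 58 mm) and upright. Lifting it high and carrying it over.

Request:
carry_out(targets=[{"x":0,"y":0,"z":-0.01,"ax":0,"ay":0,"az":0},{"x":0,"y":0,"z":-0.035,"ax":0,"ay":0,"az":0},{"x":0,"y":0,"z":-0.075,"ax":0,"ay":0,"az":0},{"x":0,"y":0,"z":-0.12,"ax":0,"ay":0,"az":0},{"x":0,"y":0,"z":-0.16,"ax":0,"ay":0,"az":0}], force=45)

```text
time_s: 27.05
tool_pos: [0.6458, 0.0754, 0.1812]
tcp_rot: [-180.0, -0.0, -157.0]
force: [0.7, 0.1, -2.8]
finger_gap: 0.67
```

Run:
```python
from h import *
p,R,s=tool(); print(s['time_s'],p,s['force'],s['finger_gap'])
rows([.647,.0745,.18],down(-157),[.5178,-.231,.13],down(176.6),.042)
```

```text
27.05 [0.64584791 0.07543412 0.18119147] [ 0.69697665  0.06824422 -2.84283347] 0.669860673448386
[{"x":0.030,"y":-0.029,"z":0.006,"ax":-0.0,"ay":-0.0,"az":3.3}, {"x":0.060,"y":-0.058,"z":0.013,"ax":-0.0,"ay":-0.0,"az":6.6}, {"x":0.089,"y":-0.086,"z":0.019,"ax":-0.0,"ay":-0.0,"az":9.9}, {"x":0.119,"y":-0.115,"z":0.025,"ax":0.0,"ay":-0.0,"az":13.2}, {"x":0.149,"y":-0.144,"z":0.031,"ax":-0.0,"ay":-0.0,"az":16.5}]
[{"x":0.020,"y":-0.036,"z":0.006,"ax":0.0,"ay":-0.0,"az":3.3}, {"x":0.041,"y":-0.072,"z":0.013,"ax":0.0,"ay":-0.0,"az":6.6}, {"x":0.061,"y":-0.108,"z":0.019,"ax":0.0,"ay":-0.0,"az":9.9}]
```

Request:
carry_out(targets=[{"x":0.03,"y":-0.029,"z":0,"ax":0,"ay":0,"az":3.3},{"x":0.06,"y":-0.058,"z":0,"ax":0,"ay":0,"az":6.6},{"x":0.089,"y":-0.086,"z":0,"ax":0,"ay":0,"az":9.9},{"x":0.119,"y":-0.115,"z":0,"ax":0,"ay":0,"az":13.2},{"x":0.149,"y":-0.144,"z":0,"ax":0,"ay":0,"az":16.5}])

```text
time_s: 27.55
tool_pos: [0.5642, -0.1165, 0.1794]
tcp_rot: [-180.0, -0.0, -173.6]
force: [1.0, -1.4, -2.2]
finger_gap: 0.67
```

Request:
carry_out(targets=[{"x":0.02,"y":-0.036,"z":0,"ax":0,"ay":0,"az":3.3},{"x":0.041,"y":-0.072,"z":0.01,"ax":0,"ay":0,"az":6.6},{"x":0.061,"y":-0.108,"z":0.025,"ax":0,"ay":0,"az":9.9},{"x":0.061,"y":-0.108,"z":0.05,"ax":0,"ay":0,"az":9.9},{"x":0.061,"y":-0.108,"z":0.05,"ax":0,"ay":0,"az":9.9}])

```text
time_s: 28.05
tool_pos: [0.5139, -0.2293, 0.1266]
tcp_rot: [179.8, -0.3, 176.5]
force: [-0.1, 0.0, -3.8]
finger_gap: 0.67
```

Request:
carry_out(targets=[{"x":0,"y":0,"z":0,"ax":0,"ay":0,"az":0},{"x":0,"y":0,"z":0,"ax":0,"ay":0,"az":0},{"x":0,"y":0,"z":0,"ax":0,"ay":0,"az":0},{"x":0,"y":0,"z":0,"ax":0,"ay":0,"az":0},{"x":0,"y":0,"z":0,"ax":0,"ay":0,"az":0}])

```text
time_s: 28.55
tool_pos: [0.5176, -0.2295, 0.13]
tcp_rot: [-179.9, 0.0, 176.7]
force: [0.2, -0.1, -2.0]
finger_gap: 0.667
```

Run:
```python
from h import *
c=manip.get_calibration('wrist');im=manip.get_image('wrist');sc=manip.get_image('scene');p,R,s=tool()
print(s['time_s'],p,s['tcp_rot'],s['force'],s['finger_gap'],'to hole1',rel([.5178,-.231,.04],R,p,R)[0])
v=im[:,:,::-1].copy()
def ring(C,r,col):
  for a in np.arange(0,6.2,.4): cv2.circle(v,tuple(np.int32(proj(c,np.array(C)+[r*np.cos(a),r*np.sin(a),0],True))),2,col,-1)
ring([.5178,-.231,.035],.035,(0,0,255)); ring(p+[0,0,.04],.03,(255,0,0)); ring(p-[0,0,.02],.03,(0,255,0))
cv2.imwrite('pics/w16.png',np.hstack([v[30:330,120:520],cv2.resize(sc[140:290,130:330,::-1],(400,300))]))
```

```text
28.65 [ 0.51731026 -0.22957078  0.12975915] [-1.79938456e+02  2.62078751e-02  1.76631699e+02] [ 1.01154324 -0.34754201 -1.22256914] 0.6683336237110399 to hole1 [-0.0005 -0.0013  0.0898]
```

View pics/w16.png

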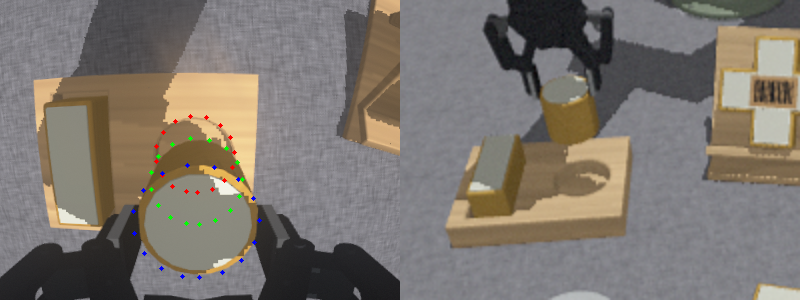

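The scene crop shows the dot perhaps leaning, so I'm checking with an overlay of an upright dot.

Run:
```python
from h import *
c=manip.get_calibration('scene');im=manip.get_image('scene')[:,:,::-1]
p,R,s=tool()
k=5;x0,y0=190,140
v=cv2.resize(im[y0:y0+110,x0:x0+110],None,fx=k,fy=k,interpolation=3)
for z,col in((.04,(255,0,0)),(-.02,(0,255,0))):
  for a in np.arange(0,6.28,.3):
    u=(proj(c,p+[.03*np.cos(a),.03*np.sin(a),z])-[x0,y0]+.5)*k-.5; cv2.circle(v,tuple(np.int32(u)),2,col,-1)
cv2.imwrite('pics/s17.png',v)
```

```text
(no output)
```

View pics/s17.png

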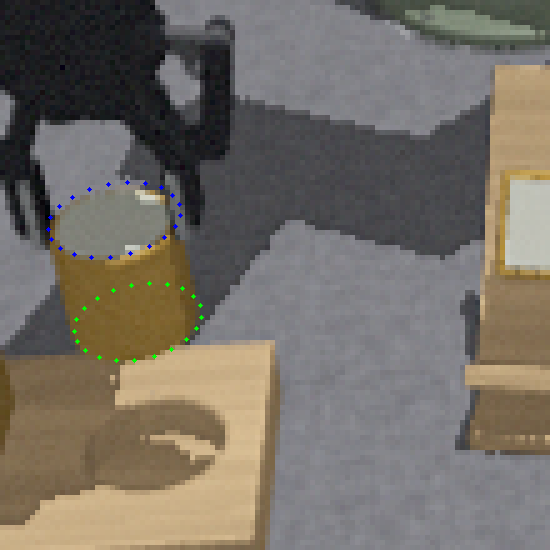

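The upright model fits (blue top rim, green bottom rim), so the lean is only perspective and the dot is vertical. Lowering into the round pocket.

Request:
carry_out(targets=[{"x":0,"y":-0.001,"z":0.025,"ax":0,"ay":0,"az":0},{"x":0,"y":-0.001,"z":0.045,"ax":0,"ay":0,"az":0},{"x":0,"y":-0.001,"z":0.06,"ax":0,"ay":0,"az":0},{"x":0,"y":-0.001,"z":0.07,"ax":0,"ay":0,"az":0},{"x":0,"y":-0.001,"z":0.075,"ax":0,"ay":0,"az":0}])

```text
time_s: 29.2
tool_pos: [0.5166, -0.2306, 0.0536]
tcp_rot: [-180.0, -0.1, 176.6]
force: [0.0, -0.2, -3.2]
finger_gap: 0.67
```

Request:
carry_out(targets=[{"x":0,"y":0,"z":0.004,"ax":0,"ay":0,"az":0},{"x":0,"y":0,"z":0.008,"ax":0,"ay":0,"az":0},{"x":0,"y":0,"z":0.012,"ax":0,"ay":0,"az":0},{"x":0,"y":0,"z":0.012,"ax":0,"ay":0,"az":0}])

```text
time_s: 29.6
tool_pos: [0.5169, -0.2308, 0.0423]
tcp_rot: [-180.0, -0.0, 176.6]
force: [0.3, -0.4, -3.0]
finger_gap: 0.67
```

Request:
carry_out(targets=[{"x":0,"y":0,"z":0.002,"ax":0,"ay":0,"az":0},{"x":0,"y":0,"z":0.004,"ax":0,"ay":0,"az":0},{"x":0,"y":0,"z":0.006,"ax":0,"ay":0,"az":0},{"x":0,"y":0,"z":0.007,"ax":0,"ay":0,"az":0},{"x":0,"y":0,"z":0.007,"ax":0,"ay":0,"az":0}])

```text
time_s: 30.1
tool_pos: [0.5169, -0.2308, 0.0353]
tcp_rot: [-180.0, -0.0, 176.6]
force: [0.4, 0.3, -2.3]
finger_gap: 0.672
```

Run:
```python
from h import *
im=manip.get_image('wrist');sc=manip.get_image('scene');p,R,s=tool()
print(s['time_s'],p,s['tcp_rot'],s['force'],s['finger_gap'])
cv2.imwrite('pics/w18.png',np.hstack([im[30:330,120:520],cv2.resize(sc[140:290,130:330],(400,300))])[:,:,::-1])
```

```text
30.2 [ 0.51701357 -0.23089379  0.03547256] [-1.79948163e+02  3.31362563e-03  1.76598835e+02] [-0.18682519  0.55218418 -2.56238212] 0.672541626993382
```

View pics/w18.png

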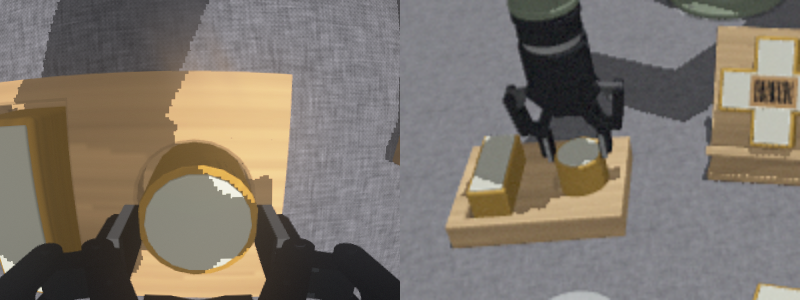

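The dot is in the pocket with no contact force, and the fingers clear the dash. Releasing, lifting away and looking.

Request:
carry_out(targets=[{"x":0,"y":0,"z":0.002,"ax":0,"ay":0,"az":0},{"x":0,"y":0,"z":0.002,"ax":0,"ay":0,"az":0}])

```text
time_s: 30.4
tool_pos: [0.5169, -0.2308, 0.0333]
tcp_rot: [-180.0, -0.0, 176.6]
force: [0.4, -0.0, -1.8]
finger_gap: 0.669
```

Request:
carry_out(targets=[{"x":0,"y":0,"z":0,"ax":0,"ay":0,"az":0},{"x":0,"y":0,"z":0,"ax":0,"ay":0,"az":0},{"x":0,"y":0,"z":0,"ax":0,"ay":0,"az":0},{"x":0,"y":0,"z":0,"ax":0,"ay":0,"az":0},{"x":0,"y":0,"z":0,"ax":0,"ay":0,"az":0}], hand=1)

```text
time_s: 30.9
tool_pos: [0.5171, -0.2309, 0.0336]
tcp_rot: [-179.9, 0.0, 176.6]
force: [0.2, 0.6, 0.5]
finger_gap: 0.997
```

Request:
carry_out(targets=[{"x":0,"y":0,"z":-0.02,"ax":0,"ay":0,"az":0},{"x":0,"y":0,"z":-0.06,"ax":0,"ay":0,"az":0},{"x":0,"y":0,"z":-0.1,"ax":0,"ay":0,"az":0},{"x":0,"y":0,"z":-0.14,"ax":0,"ay":0,"az":0},{"x":0,"y":0,"z":-0.17,"ax":0,"ay":0,"az":0}])

```text
time_s: 31.4
tool_pos: [0.5176, -0.2311, 0.2063]
tcp_rot: [-179.9, 0.1, 176.6]
force: [0.7, -0.7, -0.4]
finger_gap: 0.999
```

Request:
carry_out(targets=[{"x":0,"y":0,"z":0,"ax":0,"ay":0,"az":0},{"x":0,"y":0,"z":0,"ax":0,"ay":0,"az":0},{"x":0,"y":0,"z":0,"ax":0,"ay":0,"az":0},{"x":0,"y":0,"z":0,"ax":0,"ay":0,"az":0},{"x":0,"y":0,"z":0,"ax":0,"ay":0,"az":0}])

```text
time_s: 31.9
tool_pos: [0.5163, -0.2303, 0.2022]
tcp_rot: [180.0, -0.1, 176.6]
force: [-0.9, 1.2, -0.0]
finger_gap: 1.002
```

Run:
```python
from h import *
c=manip.get_calibration('wrist');w=manip.get_image('wrist')[:,:,::-1].copy();p,R,s=tool()
c2=manip.get_calibration('scene');sc=manip.get_image('scene')[:,:,::-1]
print(s['time_s'],p,s['force'],s['finger_gap'])
T=Ro.from_euler('z',-3.4,degrees=True);k=5;x0,y0=150,190
v=cv2.resize(sc[y0:y0+90,x0:x0+110],None,fx=k,fy=k,interpolation=3)
pts=[(np.array([.512,-.3343,.07])+T.apply([i*.055,j*.0225,0]),(0,0,255)) for i in(-1,1) for j in(-1,1)]+[(np.array([.5175+.03*np.cos(a),-.231+.03*np.sin(a),.07]),(255,0,0)) for a in np.arange(0,6.28,.4)]
for q,col in pts:
  cv2.circle(w,tuple(np.int32(proj(c,q,True))),1,col,-1)
  cv2.circle(v,tuple(np.int32((proj(c2,q)-[x0,y0]+.5)*k-.5)),2,col,-1)
cv2.imwrite('pics/w19.png',cv2.resize(w[60:280,160:480],None,fx=2.4,fy=2.4,interpolation=3)); cv2.imwrite('pics/s19.png',v); cv2.imwrite('pics/sfull.png',sc)
```

```text
31.95 [ 0.51650451 -0.23039074  0.20238045] [ 0.49247973 -0.21597829 -0.01543146] 0.9989267360166939
```

View pics/w19.png

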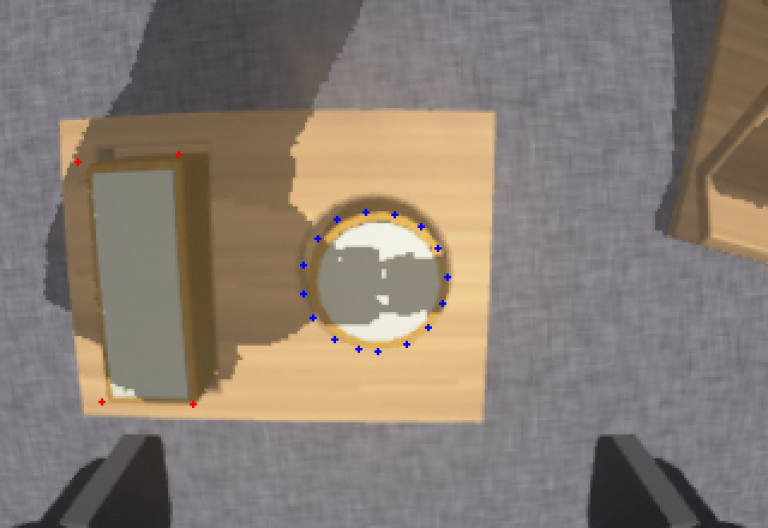

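View pics/s19.png

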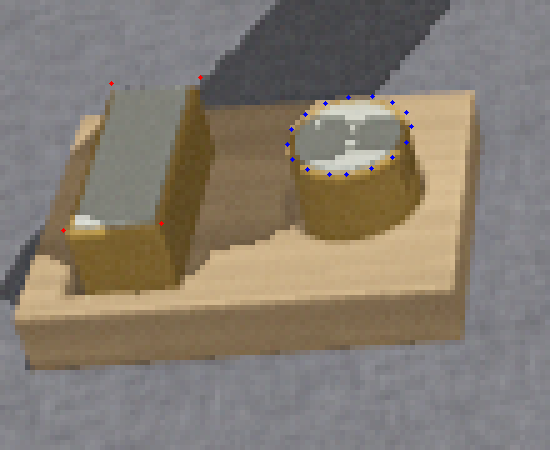

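View pics/sfull.png

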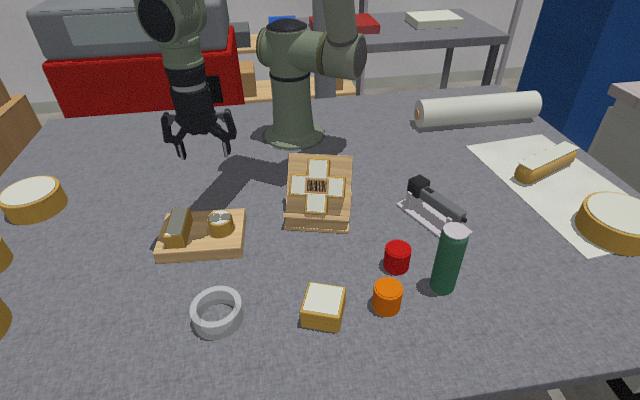

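Final views:
- The dash's and dot's faces match the marks predicted for seated height, in both the wrist and scene views.
- The dot's ring in the scene crop is at (350,135), and the dash's corners are within about 2 pixels of the original picture.
- The scanner lies in its stand (435,200).
- The square (323,305), tape (217,312), can (450,260), red (397,257) and orange (388,296) pieces are where they were.
- The arm is clear.

Handing in.

Run:
```python
from cell import manip
print(manip.sign_off()); print(manip.observe()['time_s'])
```

```text
the job is handed in; nothing more can be done
None
the job is handed in; nothing more can be done
```

The job is done and handed in at about 32 s; the hand-in gives no verdict.

- **Scan:** I held the scanner still for over 2 s, squarely on the label at 100 mm. From the gripper's pose, the aim was within about 1 mm of where I had measured the label's middle. No contact with the sign or easel showed in the wrist force.
- **Scanner return:** It went back into its stand at the pose it was taken from, nose as before. A view from above afterwards showed it between the saddles.
- **Packing:** I then put the dash and the dot in their own pockets, face up. In the wrist and scene views, their tops match the positions expected for parts resting on the pocket floor, within about 2 pixels.

**What went wrong:** My first grip on the dash was too high and slipped off its top. The dash stayed upright in place, and a second grip about 12 mm lower held.

**Small disagreements:** Two measurements of the tray and label positions differed by 2–4 mm, within the tolerances. In the last scene picture the spray can, tape roll, square sign and the orange and red look-alikes stand where they were.

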